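Open the counterweighted hold-down and take out the iron head

ROBOT

A 6-joint arm with a two-finger parallel gripper is mounted at the origin on a cart in front of the work surface, level with it; the furniture and walls round the work are solid. World frame = base frame: x ahead of the robot, y to its left, z up, the work surface at z = 0. Lengths are in m, angles in rad, forces in N, time in s.
With the tool pointing down it reaches from about 0.3 to 0.775 m from the base axis. Payload 14.6 kg.
Tool frame: the origin (TCP) lies at the very end of the fingers, on their centre line; the grasp point (between the pads) lies 19 mm behind it; z points along the fingers, y is the direction in which the jaws open and shut (so a half turn about z gives the same grasp; the last joint's range is limited). The gripper opens to 85 mm and grips with 20 to 120 N. Pads are 22 mm wide; open, the fingers measure 114 mm over their backs; the gripper's body (76 mm by 85 mm) begins 54 mm behind the grasp point. The pads swing forward as they close: fully open they stand 13 mm farther back than shut.
Start: joints at [-1.403, 0.3, 1.521, -0, 1.321, -0.067], TCP at [0.128, -0.535, 0.231] pointing down, gripper open.
Joint ranges: [-3.03, 3.03], [-0.79, 2.21], [0.23, 2.52], [-1.04, 4.18], [0, 3.07], [-2.55, 2.55]. Speed limits (rad/s): [2.22, 2.22, 2.57, 3.14, 3.14, 3.14].

INTERFACE

Orientations are given as a rotation vector (axis times angle).
In Python, from station import r, viewer gives the robot as it stands.
- The arm moves only by the tool jog_arm, never from a script. Its argument "rows" is a list of rows, each an object with "dr": the turn, a rotation vector about the tool's x, y, z in degrees, a list of three; "translation": the shift along the tool's x, y, z in m, a list of three; "jaw": the finger opening in m, from 0 to 0.0854. A call has 1 to 12 rows; each row is the pose to reach, as a shift and turn from the pose commanded when the call began, along the tool's axes at that moment; what a row does not reach only later rows make up. A row lasts 1/10 s, in which the tool goes at most 50 mm and 8.59 degrees, less where a joint would pass 70% of its speed; a pose out of reach is approached as far as the arm can. A call with a gripper value outside its range is refused whole. The fingers move at their own pace and stop on an object; the grip force is fixed at half the most. Time passes only in rows, so rows that repeat a pose let the fingers close. It gives the time, the measured TCP pose, the force and the opening at its end, in the units of the state.
- r.sense(): the state, without advancing time (a new reading comes with each control period).
- viewer.read_camera(name): name is "scene" or "top"; returns (picture, depth): 400x640x3 uint8, red, green, blue; 400x640 float32, m along the optical axis (not along the pixel's ray), 0 where there is no reading.
- viewer.calibration(name): a dict with "camera_matrix" (3x3 intrinsics, pixels), "rvec" (rotation vector, rad) and "tvec" (3), from world to camera coordinates, as OpenCV has them. Camera axes: x right, y down, z forward; pixel columns grow to the right and rows downward; lengths in m; the calibration is good to about 2 mm. A picture is of the moment at which its call begins. calibration takes no time and is no camera call.
- r.sign_off(): hands the job in, once; it reports no verdict.
The state is a dict: "t": time; "q": joint angles; "joint_vel": joint speeds; "joint_efforts": joint torques, N m; "eef_pos": TCP position; "eef_rot": TCP orientation; "ft_force": force on the tool from outside, world axes, zero at the start; "ft_torque": the same for the moment, N m; "opening": finger opening in m.
Only numpy, scipy, OpenCV 4.12 (cv2) and the standard library are available. Lean on these libraries where they do the work, as an engineer would, in place of code of your own. Each camera call takes 0.05 s, during which the arm holds its last target.

TASK

The hold-down arm of the small grey fixture is down over an iron club head. Raise the arm by its side handle past its balance point, then guide it down slowly until it just rests on its rubber-tipped stop screw - without slamming it and without pressing it against the screw - and let go, so that it stays open by itself. Then lift the iron head out of the nest and stand it gently upright on its sole near the middle of the cork pad, leaving the other things where they are.

Things in the scene. Friction and masses are not known exactly. Their poses are not given: they have to be found in the camera images.
- fixture: Fixed grey base plate 300 (x) x 150 (y) x 12 mm with two upright cheeks for the hinge (x 25 to 55, y -40 to +40, up to z 127 mm), a low black nest (centre x = -60, y = 0 mm, walls 16 mm above the plate) and a stop post at the far end. Origin: on the table, under the plate, 25 mm short of its centre. Its x axis points away from the robot (yaw within 0.3 rad), z up.
- hinge_axis (a point): Point on the hinge axis of the hold-down arm, midway between the cheeks, 112 mm above the table. The axis is the fixture's y axis.
- hold_arm (a joint): Arm angle: 0 = down, level, pointing from hinge to robot; grows as raised; pi/2 upright; beyond, it leans away. Bar 22 wide, 14 mm thick, 0.5 kg; counterweight differs each time. It falls shut below its balance (between 0.70 and 1.20 rad), open above; let go in mid-air it slams. The stop screw, set anew each time and not measured, catches it between 1.62 and 2.42 rad: feel for it.
- handle (a point): Grip point of the arm's handle: a steel rod of 16 mm diameter sticking out sideways from the arm's tip along fixture y, from y = 11 to 121 mm. This point is on the rod's axis at y = 88 mm, 140 mm from the hinge axis; it moves with the arm; 112 mm above the table when the arm is down. The rod turns with the arm and weighs 0.9 to 1.4 N there when down.
- buffer_post: Upright aluminium post 16 x 30 x 181 mm at the fixture's far end, carrying the rubber-tipped stop screw (13 mm tip, 65 mm above the hinge, so a push at the handle is about twice as strong at the screw; the rubber gives a little). Origin: centre of the post's foot, on the plate. The screw's setting does not show in this pose.
- head_center (a point): Centre of the iron club head in the nest (light, bagged, 43 mm along its x, 105 along its y, 78 high, 0.2 to 0.33 kg), 39 mm above its sole; z up when it stands. At the start its axes are nearly the fixture's and its sole is 12 mm above the table. Grasp it across the blade, along its x; the faces are steepest (38 mm apart) 30 mm above the sole, 15 mm from the centre towards its -y.
- cork_pad: Flat cork pad 150 (x) x 180 (y) x 6 mm, fixed on the table to the left. Origin: centre of its underside; its top is at z = 6 mm.
- iron_b: Bystander: another iron club head, 43x105x78 mm, standing beyond the pad. Origin under its centre.
- hyb_a: Bystander: black hybrid club head, 65x105x75 mm, near the robot. Origin under its centre.
- hyb_b: Bystander: black hybrid club head, 64x105x75 mm, beyond the pad. Origin under its centre.
- tape: Bystander: roll of packing tape, 72 mm across, 18 mm high, near the robot. Origin under its centre.
- marker: Bystander: marker pen lying near the robot, 124 mm long, 16 mm high.
Not all that is in view belongs to the job. Leave any orange look-alike of the part that bears head_center alone.

How it is judged:
On the way:
1. the arm rests open on its stop screw by itself, let go (value of joint hold_arm above 1.6 rad and velocity of joint hold_arm between -0.05 and 0.05 rad/s and contact force between the fingers and hold_arm below 0.1 N and contact force between hold_arm and buffer_post above 0.3 N), for 0.3 s.
At the end, for the whole second after the job is handed in: The arm stands still, open beyond 1.6 rad, on its stop screw; the iron head stands upright (within 0.15 rad) on the cork pad, its centre within 50 mm of the pad's centre along each of the pad's axes, released and at rest (value of joint hold_arm above 1.6 rad and velocity of joint hold_arm between -0.05 and 0.05 rad/s and angle between head_center's own z axis and vertical below 0.15 rad and x of head_center in the frame of cork_pad between -0.05 and 0.05 m and y of head_center in the frame of cork_pad between -0.05 and 0.05 m and height (world z) of head_center between 0.039 and 0.051 m); the robot touches nothing.
It fails at once if the arm is thrown or falls onto its stop (opening faster than 1 rad/s, 0.14 m/s at the handle, beyond 1.5 rad) or falls shut (faster than 2 rad/s) ((value of joint hold_arm above 1.5 rad and velocity of joint hold_arm above 1 rad/s) or velocity of joint hold_arm below -2 rad/s).
It fails at once if the arm is pressed against its stop screw with more than 10 N (contact force between hold_arm and buffer_post above 10 N).
It fails at once if a bystander is moved by more than 20 mm (distance of any of iron_b, hyb_a, hyb_b, tape, marker from where it was at the start of the episode above 0.02 m).
It fails at once if something is dropped or pressed on the cork pad with more than 40 N (contact force between cork_pad and anything else above 40 N).
It also fails if it takes over 72 s, if anything falls off the work surface, if the arm or the gripper's body presses on something with over 40 N, if the wrist force passes 120 N, or if a joint passes its speed limit or range.

## Working session

There is one attempt and no reset: what is moved stays moved. The work goes in short steps, Python scripts to look and compute and a tool call to move; the robot and the scene stay as the last step left them, time stands still between calls to the robot, and variables do not carry over. Pictures are saved under pics/ and viewed, and the job is handed in when it is done.

Besides the shell and the picture viewer there is one more tool, called after "Request:" in YAML: its name, and indented under it one key for each argument. jog_arm: Moves the arm, as the interface text tells. Its arguments: {"type":"object","properties":{"rows":{"type":"array"}},"required":["rows"]}

```bash
ls; mkdir -p pics
python3 - <<'E'
from station import r, viewer
import cv2,numpy as np
s=r.sense(); print(s)
for n in ("scene","top"):
    p,d=viewer.read_camera(n); c=viewer.calibration(n); print(n,c)
    cv2.imwrite(f"pics/{n}0.png",p[:,:,::-1]); np.save(f"{n}0.npy",d); cv2.imwrite
E
```

```text
pics
{'t': 0.0, 'q': array([-1.40256596e+00,  3.00460051e-01,  1.52158777e+00,  2.92117508e-05,
        1.32070016e+00, -6.66248954e-02]), 'joint_vel': array([ 0.0007364 , -0.00058751,  0.00010928, -0.00218184,  0.00059864,
       -0.0004652 ]), 'joint_efforts': array([-2.72397905e-03, -5.43511283e+01, -3.61793768e+01, -1.31337410e-04,
        4.00604462e-03,  1.77558576e-05]), 'eef_pos': array([ 0.12793727, -0.53467087,  0.23072455]), 'eef_rot': array([-3.11881145e+00, -3.67915881e-01,  4.77445435e-05]), 'ft_force': array([-0.37331035,  0.02748272, -0.13414082]), 'ft_torque': array([0.0198497 , 0.0380845 , 0.06678222]), 'opening': 0.08536149393755102}
scene {'camera_matrix': array([[440.42217293,   0.        , 319.37976094],
       [  0.        , 440.42217293, 201.36007509],
       [  0.        ,   0.        ,   1.        ]]), 'rvec': array([ 1.96156123, -0.48012504,  0.26927834]), 'tvec': array([-0.51322855,  0.18701456,  1.11170508])}
top {'camera_matrix': array([[482.80416536,   0.        , 322.86419994],
       [  0.        , 482.80416536, 196.98561697],
       [  0.        ,   0.        ,   1.        ]]), 'rvec': array([ 2.07151541, -2.11900387,  0.25319142]), 'tvec': array([-0.00973782,  0.57106767,  1.57153437])}
```

View pics/scene0.png

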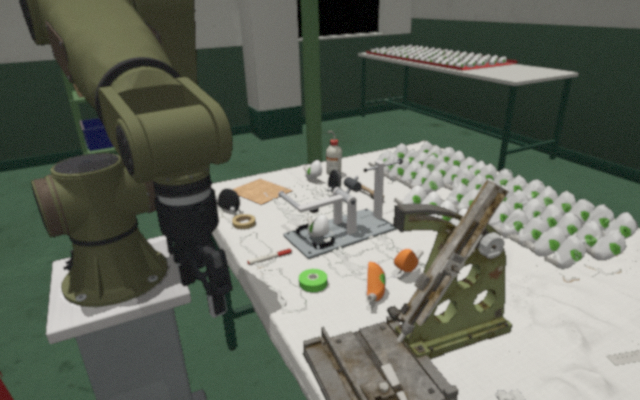

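View pics/top0.png

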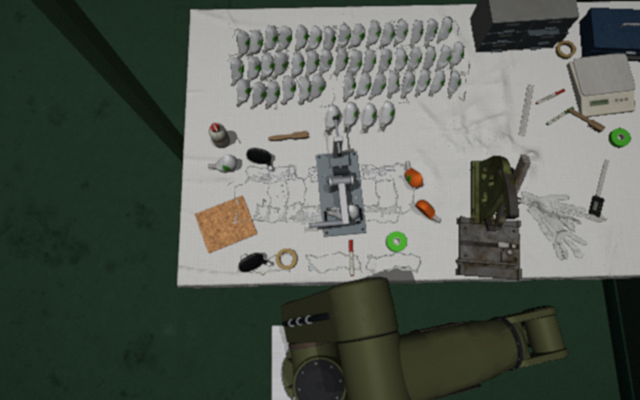

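The scene view shows the fixture near (340,225) and the pad at (262,190). In the top view the fixture is at (341,195) and the pad at (226,224). The orange look-alikes are at (413,178) and (428,210). Next I'll enlarge both views.

Run:
```python
import cv2
a=cv2.imread("pics/top0.png"); b=cv2.imread("pics/scene0.png")
cv2.imwrite("pics/top0a.png",cv2.resize(a[130:250,290:390],None,fx=5,fy=5,interpolation=2)[:600])
cv2.imwrite("pics/top0b.png",cv2.resize(a[140:280,185:345],None,fx=4,fy=4,interpolation=2))
cv2.imwrite("pics/sc0a.png",cv2.resize(b[140:265,275:405],None,fx=4.8,fy=4.8,interpolation=2))
cv2.imwrite("pics/sc0b.png",cv2.resize(b[140:265,205:335],None,fx=4.8,fy=4.8,interpolation=2))
```

```text
(no output)
```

View pics/top0a.png

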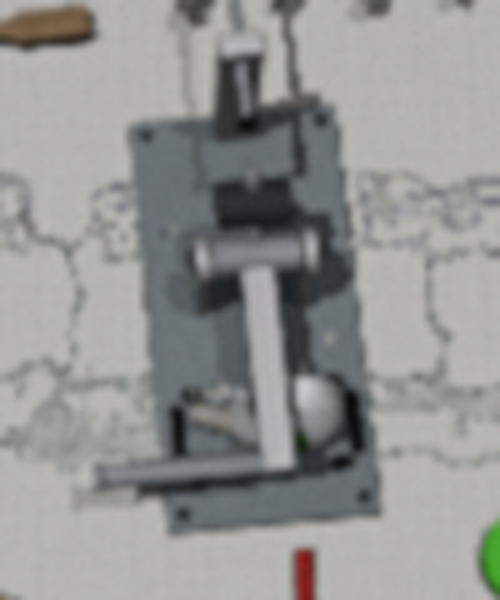

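View pics/top0b.png

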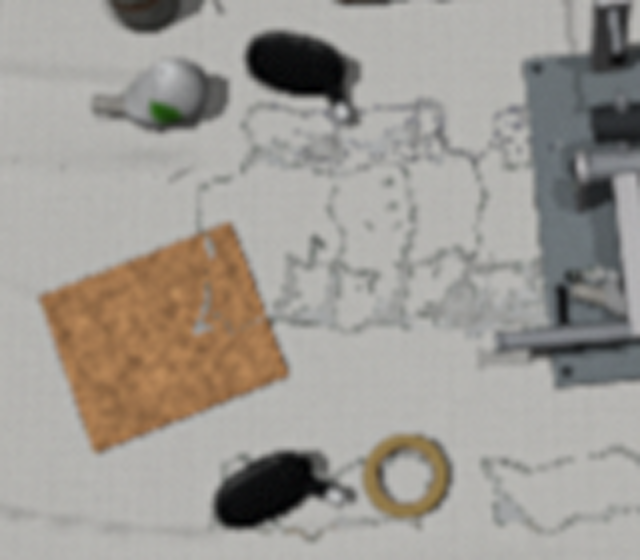

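View pics/sc0a.png

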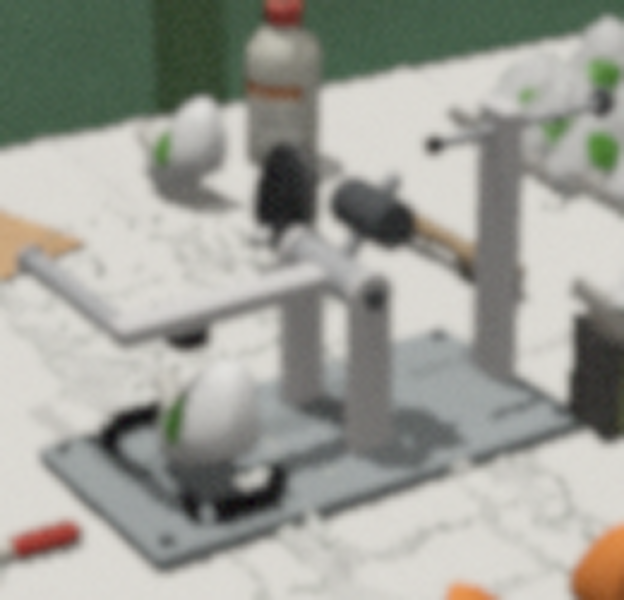

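View pics/sc0b.png

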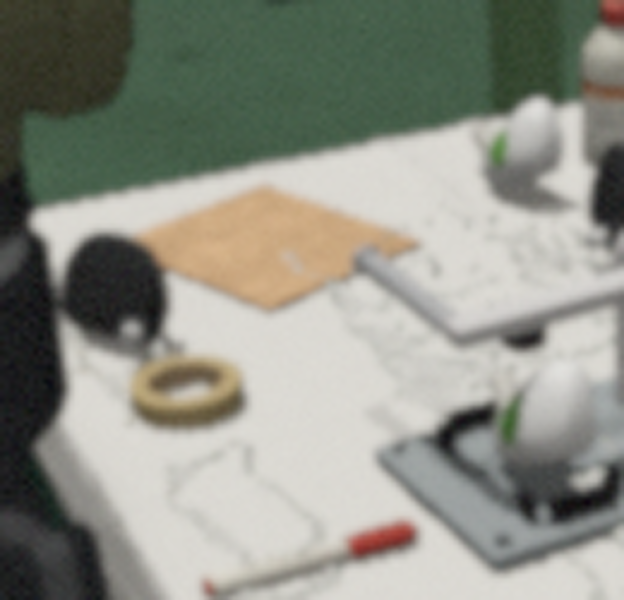

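The scene crop shows the rod's end at about (279.6,193.8), the rod/arm corner at (301,210) and the white iron in the nest at (320,232). The top crop shows the rod from (309,225) to (348,222), the plate's corners and the pad's corners. The white iron with its blade at (354,212) lies under the arm, so it is the part meant. The two orange ones are the look-alikes.

```bash
cat > h.py <<'E'
import numpy as np,cv2
from station import r,viewer
def cal(n):
    c=viewer.calibration(n); R=cv2.Rodrigues(np.array(c["rvec"]))[0]; return np.array(c["camera_matrix"]),R,np.array(c["tvec"]).ravel()
def ray(n,u,v):
    K,R,t=cal(n); d=R.T@np.linalg.solve(K,[u,v,1.]); return -R.T@t,d
def plane(n,u,v,z):
    o,d=ray(n,u,v); return o+d*(z-o[2])/d[2]
def tri(a,b):
    K1,R1,t1=cal("top");K2,R2,t2=cal("scene")
    P1=K1@np.c_[R1,t1];P2=K2@np.c_[R2,t2]
    X=cv2.triangulatePoints(P1,P2,np.array(a,float).reshape(2,1),np.array(b,float).reshape(2,1)).ravel(); return X[:3]/X[3]
def proj(n,X):
    K,R,t=cal(n); p=K@(R@np.array(X)+t); return p[:2]/p[2]
E
python3 - <<'E'
from h import *
np.set_printoptions(precision=4,suppress=True)
pc=np.array([plane("top",*p,.012) for p in [(316.6,155.6),(357.4,151.4),(366,233),(324,236.6)]]); print(pc)
c=pc.mean(0); ax=(pc[0]+pc[1]-pc[2]-pc[3]); yaw=np.arctan2(ax[1],ax[0]); print("c",c,"yaw",yaw,np.linalg.norm(pc[0]-pc[3]),np.linalg.norm(pc[0]-pc[1]))
sc=np.array([plane("scene",*p,.012) for p in [(275+40/4.8,140+458/4.8),(275+165/4.8,140+567/4.8),(275+437/4.8,140+335/4.8)]]); print("scene plate nearL,nearR,farL",sc)
q=np.array([plane("top",*p,.006) for p in [(195,214.25),(243,195.5),(257,233.75),(209.25,253.25)]]); print("pad",q,q.mean(0)); 
e=q[0]+q[1]-q[2]-q[3]; print("pad yaw",np.arctan2(e[1],e[0]),np.linalg.norm(q[0]-q[1]),np.linalg.norm(q[0]-q[3]))
q=np.array([plane("scene",*p,.006) for p in [(205+265/4.8,140+187/4.8),(205+418/4.8,140+243/4.8),(205+270/4.8,140+308/4.8),(205+135/4.8,140+238/4.8)]]); print("pad scene",q,q.mean(0)); 
print("rodend",tri((290+95/5,130+473/5),(275+22/4.8,140+258/4.8)))
print("corner",tri((290+293/5,130+462/5),(275+125/4.8,140+333/4.8)))
x=np.array([np.cos(yaw),np.sin(yaw),0]);y=np.array([-x[1],x[0],0])
o=c-.025*x; o[2]=0
print("origin",o)
h=o+.04*x+[0,0,.112]; g=h-.14*x+.088*y; print("hinge",h,"grip",g,"rodend",h-.14*x+.121*y,"arm tip",h-.14*x)
for X in (h,g,h-.14*x+.121*y): print(proj("top",X),proj("scene",X))
E
```

```text
[[ 0.7379 -0.0039  0.012 ]
 [ 0.7505 -0.151   0.012 ]
 [ 0.4531 -0.169   0.012 ]
 [ 0.4438 -0.0237  0.012 ]]
c [ 0.5963 -0.0869  0.012 ] yaw 0.06377026443340804 0.2948096163871901 0.14768045841468935
scene plate nearL,nearR,farL [[ 0.4414 -0.037   0.012 ]
 [ 0.4551 -0.1806  0.012 ]
 [ 0.732  -0.0129  0.012 ]]
pad [[0.5339 0.4259 0.006 ]
 [0.5977 0.259  0.006 ]
 [0.46   0.2083 0.006 ]
 [0.396  0.3715 0.006 ]] [0.4969 0.3162 0.006 ]
pad yaw 0.36456268831167576 0.17868047211458069 0.1482503697270985
pad scene [[0.5328 0.4158 0.006 ]
 [0.594  0.2549 0.006 ]
 [0.4608 0.2034 0.006 ]
 [0.4141 0.3692 0.006 ]] [0.5004 0.3108 0.006 ]
rodend [0.4656 0.0255 0.1129]
corner [ 0.4717 -0.1041  0.1159]
origin [ 0.5714 -0.0885  0.    ]
hinge [ 0.6113 -0.0859  0.112 ] grip [ 0.466 -0.007  0.112] rodend [0.4639 0.0259 0.112 ] arm tip [ 0.4716 -0.0949  0.112 ]
[341.5717 181.635 ] [343.9273 197.2459]
[318.7788 225.1609] [285.2287 197.8053]
[308.6816 226.0235] [280.1646 193.8096]
```

```bash
cat >> h.py <<'E'
from scipy.spatial.transform import Rotation as Ro
np.set_printoptions(precision=4,suppress=True)
YAW=0.064; HX=np.array([.6113,-.0859,.112])
fx=np.array([np.cos(YAW),np.sin(YAW),0]);fy=np.array([-fx[1],fx[0],0]);fz=np.array([0,0,1.])
def rod(th,y=.100,R=.14): return HX+R*(-np.cos(th)*fx+np.sin(th)*fz)+y*fy
def tool(beta,sgn=1):
    z=np.cos(beta)*fx-np.sin(beta)*fz; j=np.sin(beta)*fx+np.cos(beta)*fz
    y=sgn*j; return Ro.from_matrix(np.c_[np.cross(y,z),y,z])
def rel(p,R,s=None,base=None):
    if base is None:
        s=s or r.sense(); p0=s["eef_pos"];R0=Ro.from_rotvec(s["eef_rot"])
    else: p0,R0=base
    return R0.inv().apply(p-p0),np.degrees((R0.inv()*R).as_rotvec())
E
python3 - <<'E'
from h import *
d=np.deg2rad
for sg in (1,-1):
    R=tool(d(50),sg); z=R.as_matrix()[:,2]
    p=rod(0)+z*(.019-.10)
    print(sg,p,rel(p,R))
    R=tool(d(90),sg); p=np.array([.38,-.02,.30]); print("down",rel(p,R))
print(rod(0),rod(2.4))
E
```

```text
1 [0.4132 0.0016 0.174 ] (array([ 0.4022, -0.4552,  0.0572]), array([-33.194 ,  27.8773, -76.7262]))
down (array([ 0.3649, -0.442 , -0.0687]), array([ -0.0478,  -0.045 , -80.2139]))
-1 [0.4132 0.0016 0.174 ] (array([ 0.4022, -0.4552,  0.0572]), array([29.1553, 34.7157, 95.2319]))
down (array([ 0.3649, -0.442 , -0.0687]), array([-0.0471,  0.0501, 99.786 ]))
[0.4652 0.0049 0.112 ] [0.7079 0.0205 0.2066]
```

Request:
jog_arm:
  rows:
    - {"dr": [0,0,-8],"translation": [0.035,-0.044,-0.007],"jaw": 0.06}
    - {"dr": [0,0,-16],"translation": [0.07,-0.088,-0.014],"jaw": 0.06}
    - {"dr": [0,0,-24],"translation": [0.105,-0.13,-0.021],"jaw": 0.06}
    - {"dr": [0,0,-32],"translation": [0.14,-0.17,-0.028],"jaw": 0.06}
    - {"dr": [0,0,-40],"translation": [0.175,-0.21,-0.035],"jaw": 0.06}
    - {"dr": [0,0,-48],"translation": [0.21,-0.26,-0.042],"jaw": 0.06}
    - {"dr": [0,0,-56],"translation": [0.245,-0.3,-0.049],"jaw": 0.06}
    - {"dr": [0,0,-64],"translation": [0.28,-0.34,-0.056],"jaw": 0.06}
    - {"dr": [0,0,-72],"translation": [0.32,-0.385,-0.062],"jaw": 0.06}
    - {"dr": [0,0,-80],"translation": [0.365,-0.442,-0.069],"jaw": 0.06}
    - {"dr": [0,0,-80],"translation": [0.365,-0.442,-0.069],"jaw": 0.06}
    - {"dr": [0,0,-80],"translation": [0.365,-0.442,-0.069],"jaw": 0.06}

```text
t: 1.3
eef_pos: [0.3808, -0.0172, 0.3006]
eef_rot: [2.15, 2.29, 0.001]
ft_force: [0.4, -0.8, -0.7]
opening: 0.0602
```

Run:
```python
from h import *
s=r.sense(); print(s["t"],s["q"],s["eef_pos"],s["ft_force"],s["opening"])
d=np.deg2rad
R=tool(d(50)); z=R.as_matrix()[:,2]
print(rel(rod(0)+z*(.019-.10),R))
```

```text
1.3 [-0.1416 -0.1413  1.8358  0.0003  1.4467 -0.2045] [ 0.3808 -0.0172  0.3006] [ 0.3961 -0.8433 -0.7347] 0.06021840897041684
(array([0.0167, 0.0335, 0.1266]), array([-39.9741,   0.0092,  -0.0678]))
```

Request:
jog_arm:
  rows:
    - {"dr": [-8,0,0],"translation": [0.003,0.007,0.025],"jaw": 0.06}
    - {"dr": [-16,0,0],"translation": [0.006,0.014,0.05],"jaw": 0.06}
    - {"dr": [-24,0,0],"translation": [0.01,0.02,0.075],"jaw": 0.06}
    - {"dr": [-32,0,0],"translation": [0.014,0.027,0.1],"jaw": 0.06}
    - {"dr": [-40,0,0],"translation": [0.017,0.034,0.127],"jaw": 0.06}
    - {"dr": [-40,0,0],"translation": [0.017,0.034,0.127],"jaw": 0.06}
    - {"dr": [-40,0,0],"translation": [0.017,0.034,0.127],"jaw": 0.06}

```text
t: 2.0
eef_pos: [0.4121, -0.001, 0.172]
eef_rot: [1.77, 1.879, 0.682]
ft_force: [0.2, -0.0, 0.0]
opening: 0.0603
```

Run:
```python
from h import *
s=r.sense(); print(s["t"],s["q"],s["eef_pos"],s["ft_force"],s["opening"])
d=np.deg2rad
R=tool(d(50)); z=R.as_matrix()[:,2]
print(rel(rod(0)+z*(.019),R))
p,dd=viewer.read_camera("scene"); cv2.imwrite("pics/s1.png",cv2.resize(p[130:270,200:380][:,:,::-1],None,fx=4,fy=4,interpolation=2))
p,dd=viewer.read_camera("top"); cv2.imwrite("pics/t1.png",cv2.resize(p[130:270,260:400][:,:,::-1],None,fx=4,fy=4,interpolation=2))
```

```text
2.0 [-0.1848 -0.2484  2.3795  0.4537  0.3636 -0.6166] [ 0.4121 -0.001   0.172 ] [ 0.2356 -0.0451  0.0353] 0.06027835524776553
(array([0.0027, 0.0025, 0.0993]), array([-0.1289,  0.1166, -0.1979]))
```

View pics/s1.png

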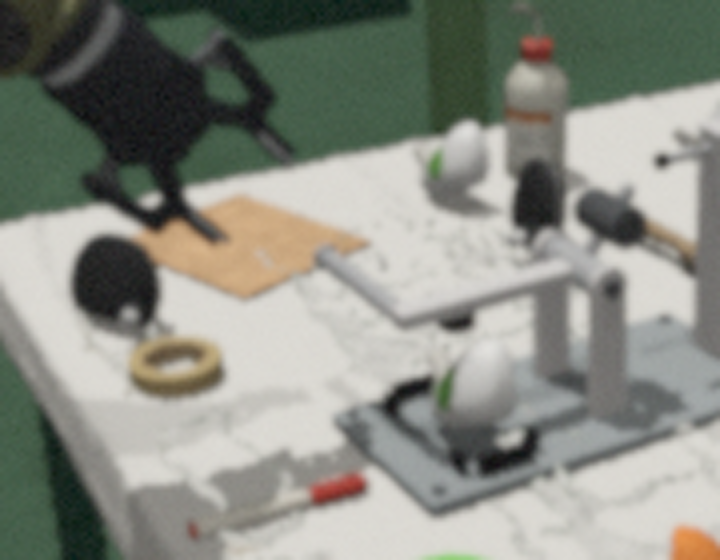

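View pics/t1.png

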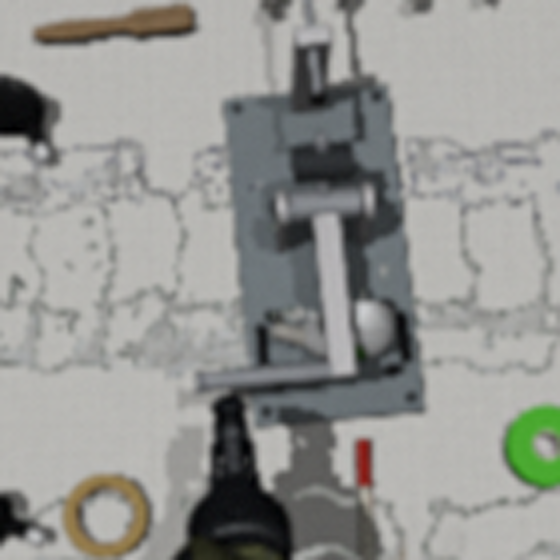

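The scene crop shows both fingers, with tips at (220,240) and (285,155), back from the rod whose end is at (320,255). The top crop puts the finger (232,400) about 27 mm in from the rod's end. Advancing along the tool axis.

Request:
jog_arm:
  rows:
    - {"dr": [0,0,0],"translation": [0.001,0.001,0.025],"jaw": 0.06}
    - {"dr": [0,0,0],"translation": [0.002,0.002,0.05],"jaw": 0.06}
    - {"dr": [0,0,0],"translation": [0.003,0.0025,0.075],"jaw": 0.06}
    - {"dr": [0,0,0],"translation": [0.003,0.0025,0.1],"jaw": 0.06}
    - {"dr": [0,0,0],"translation": [0.003,0.0025,0.1],"jaw": 0.06}
    - {"dr": [0,0,0],"translation": [0.003,0.0025,0.1],"jaw": 0.06}

```text
t: 2.7
eef_pos: [0.4798, 0.0062, 0.0982]
eef_rot: [1.768, 1.879, 0.685]
ft_force: [0.4, -0.4, -0.6]
opening: 0.0602
```

Run:
```python
from h import *
s=r.sense(); print(s["t"],s["q"],s["eef_pos"],s["ft_force"],s["opening"])
d=np.deg2rad
R=tool(d(50)); z=R.as_matrix()[:,2]
print(rel(rod(0)+z*(.019),R))
p,dd=viewer.read_camera("scene"); cv2.imwrite("pics/s2.png",cv2.resize(p[150:230,240:340][:,:,::-1],None,fx=7,fy=7,interpolation=2))
p,dd=viewer.read_camera("top"); cv2.imwrite("pics/t2.png",cv2.resize(p[170:250,290:390][:,:,::-1],None,fx=6,fy=6,interpolation=2))
```

```text
2.7 [-0.1248  0.1128  2.2847  1.1443  0.1318 -1.2837] [0.4798 0.0062 0.0982] [ 0.3951 -0.3764 -0.5628] 0.06023273168923641
(array([-0.0004, -0.0024, -0.001 ]), array([-0.0127,  0.0557, -0.1536]))
```

View pics/s2.png

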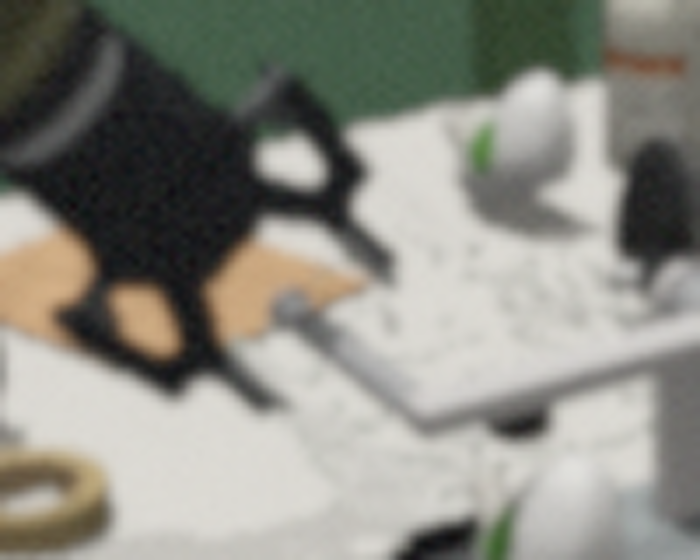

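View pics/t2.png

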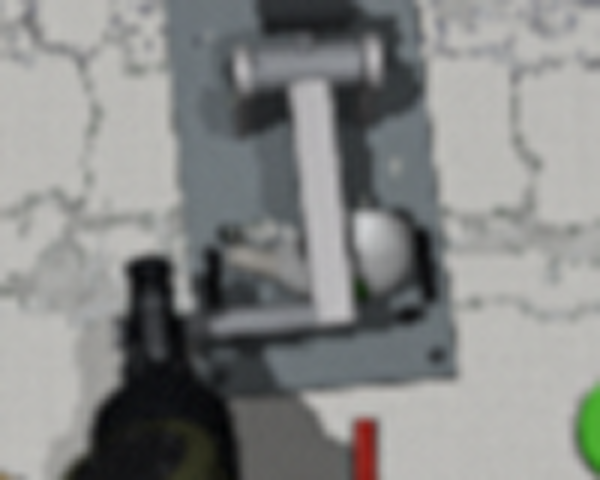

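The rod's end at (288,300) in the scene crop lies between the two fingers. In the top crop a bit of rod still shows left of the finger at (125,330). I'll narrow the jaws to a loose cage and work out the arc.

```bash
cat >> h.py <<'E'
def beta(th): return np.deg2rad(min(100,50+th*30))
def target(th,y=.100):
    R=tool(beta(th)); return rod(th,y)+R.as_matrix()[:,2]*.019,R
def arc(ths):
    for th in ths:
        t,dr=rel(*target(th)); print(round(th,2),"dr",np.round(dr,1).tolist(),"t",np.round(t,4).tolist())
E
python3 - <<'E'
from h import *
arc(np.arange(.04,.5,.04))
E
```

```text
0.04 dr [1.3, 0.1, -0.1] t [-0.0002, 0.0007, -0.0043]
0.08 dr [2.5, 0.1, -0.2] t [-0.0002, 0.0042, -0.0084]
0.12 dr [3.7, 0.1, -0.2] t [-0.0002, 0.0078, -0.0123]
0.16 dr [4.9, 0.1, -0.2] t [-0.0002, 0.0116, -0.0161]
0.2 dr [6.1, 0.1, -0.2] t [-0.0002, 0.0155, -0.0197]
0.24 dr [7.3, 0.1, -0.2] t [-0.0002, 0.0195, -0.0232]
0.28 dr [8.5, 0.1, -0.2] t [-0.0002, 0.0237, -0.0264]
0.32 dr [9.7, 0.1, -0.2] t [-0.0002, 0.028, -0.0295]
0.36 dr [10.9, 0.1, -0.2] t [-0.0002, 0.0325, -0.0324]
0.4 dr [12.1, 0.1, -0.2] t [-0.0002, 0.037, -0.0352]
0.44 dr [13.3, 0.1, -0.2] t [-0.0001, 0.0417, -0.0377]
0.48 dr [14.5, 0.1, -0.2] t [-0.0001, 0.0464, -0.04]
```

Request:
jog_arm:
  rows:
    - {"dr": [0,0,0],"translation": [0,0,0],"jaw": 0.027}
    - {"dr": [0,0,0],"translation": [0,0,0],"jaw": 0.027}
    - {"dr": [0,0,0],"translation": [0,0,0],"jaw": 0.027}
    - {"dr": [0,0,0],"translation": [0,0,0],"jaw": 0.027}
    - {"dr": [1.3,0,0],"translation": [0,0.0007,-0.004],"jaw": 0.027}
    - {"dr": [2.5,0,0],"translation": [0,0.004,-0.008],"jaw": 0.027}
    - {"dr": [3.7,0,0],"translation": [0,0.008,-0.012],"jaw": 0.027}
    - {"dr": [4.9,0,0],"translation": [0,0.0115,-0.016],"jaw": 0.027}
    - {"dr": [6.1,0,0],"translation": [0,0.0155,-0.02],"jaw": 0.027}
    - {"dr": [6.1,0,0],"translation": [0,0.0155,-0.02],"jaw": 0.027}

```text
t: 3.8
eef_pos: [0.478, 0.0058, 0.124]
eef_rot: [1.833, 1.947, 0.593]
ft_force: [-2.0, -1.7, -0.8]
opening: 0.0268
```

Run:
```python
from h import *
s=r.sense(); print(s["t"],s["q"],s["eef_pos"],s["ft_force"],s["opening"]); print(target(.2)[0])
arc(np.arange(.24,.7,.04))
p,dd=viewer.read_camera("scene"); cv2.imwrite("pics/s3.png",cv2.resize(p[150:230,240:340][:,:,::-1],None,fx=7,fy=7,interpolation=2))
```

```text
3.8 [-0.1143  0.0515  2.2131  0.3255  0.3077 -0.4569] [0.478  0.0058 0.124 ] [-1.9549 -1.7154 -0.7563] 0.026832385665380563
[0.4786 0.0058 0.1241]
0.24 dr [1.1, 0.1, -0.2] t [-0.0, 0.0042, -0.0035]
0.28 dr [2.3, 0.1, -0.2] t [-0.0, 0.008, -0.0072]
0.32 dr [3.5, 0.1, -0.2] t [-0.0, 0.012, -0.0108]
0.36 dr [4.7, 0.1, -0.2] t [-0.0, 0.0161, -0.0142]
0.4 dr [5.9, 0.1, -0.2] t [-0.0, 0.0203, -0.0174]
0.44 dr [7.1, 0.1, -0.2] t [-0.0, 0.0246, -0.0204]
0.48 dr [8.3, 0.1, -0.2] t [-0.0, 0.0291, -0.0232]
0.52 dr [9.5, 0.1, -0.2] t [-0.0, 0.0337, -0.0258]
0.56 dr [10.7, 0.1, -0.2] t [-0.0, 0.0384, -0.0283]
0.6 dr [11.9, 0.1, -0.2] t [0.0, 0.0431, -0.0305]
0.64 dr [13.1, 0.1, -0.2] t [0.0, 0.048, -0.0326]
0.68 dr [14.3, 0.1, -0.2] t [0.0, 0.0529, -0.0345]
```

View pics/s3.png

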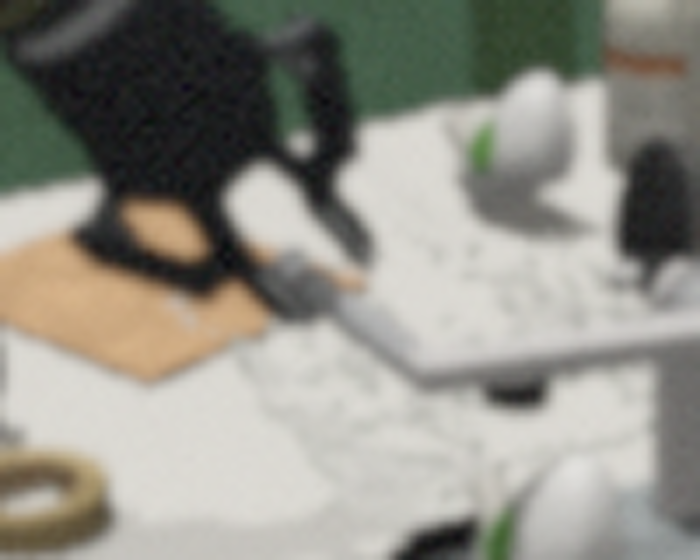

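The rod now sits on the lower finger at (300,285) and the arm's tip has risen to (425,375), so the cage works. Continuing.

Request:
jog_arm:
  rows:
    - {"dr": [1.1,0,0],"translation": [0,0.004,-0.0035],"jaw": 0.027}
    - {"dr": [2.3,0,0],"translation": [0,0.008,-0.007],"jaw": 0.027}
    - {"dr": [3.5,0,0],"translation": [0,0.012,-0.011],"jaw": 0.027}
    - {"dr": [4.7,0,0],"translation": [0,0.016,-0.014],"jaw": 0.027}
    - {"dr": [5.9,0,0],"translation": [0,0.02,-0.0175],"jaw": 0.027}
    - {"dr": [7.1,0,0],"translation": [0,0.0245,-0.0205],"jaw": 0.027}
    - {"dr": [8.3,0,0],"translation": [0,0.029,-0.023],"jaw": 0.027}
    - {"dr": [9.5,0,0],"translation": [0,0.0335,-0.026],"jaw": 0.027}
    - {"dr": [10.7,0,0],"translation": [0,0.0385,-0.0285],"jaw": 0.027}
    - {"dr": [11.9,0,0],"translation": [0,0.043,-0.0305],"jaw": 0.027}
    - {"dr": [13.1,0,0],"translation": [0,0.048,-0.0325],"jaw": 0.027}
    - {"dr": [14.3,0,0],"translation": [0,0.053,-0.0345],"jaw": 0.027}

```text
t: 5.05
eef_pos: [0.5027, 0.0077, 0.1814]
eef_rot: [1.978, 2.102, 0.364]
ft_force: [-1.7, -0.2, 0.5]
opening: 0.0267
```

Run:
```python
from h import *
s=r.sense(); print(s["t"],s["q"],s["eef_pos"],s["ft_force"],s["opening"]); print(target(.68)[0])
arc(np.arange(.71,1.06,.03))
```

```text
5.05 [-0.0814  0.0811  1.9409  0.0694  0.7826 -0.1834] [0.5027 0.0077 0.1814] [-1.6602 -0.2185  0.4508] 0.026670753412018453
[0.5026 0.0073 0.1821]
0.71 dr [0.9, -0.0, -0.2] t [-0.0003, 0.0035, -0.0028]
0.74 dr [1.8, -0.0, -0.2] t [-0.0003, 0.0069, -0.0048]
0.77 dr [2.7, -0.0, -0.2] t [-0.0003, 0.0103, -0.0068]
0.8 dr [3.6, -0.0, -0.2] t [-0.0003, 0.0138, -0.0086]
0.83 dr [4.5, -0.0, -0.2] t [-0.0003, 0.0173, -0.0103]
0.86 dr [5.4, -0.0, -0.2] t [-0.0003, 0.0209, -0.0119]
0.89 dr [6.3, -0.0, -0.2] t [-0.0003, 0.0246, -0.0134]
0.92 dr [7.2, -0.0, -0.2] t [-0.0003, 0.0283, -0.0148]
0.95 dr [8.1, -0.0, -0.2] t [-0.0003, 0.032, -0.016]
0.98 dr [9.0, -0.0, -0.2] t [-0.0002, 0.0357, -0.0172]
1.01 dr [9.9, -0.0, -0.2] t [-0.0002, 0.0395, -0.0182]
1.04 dr [10.8, -0.0, -0.2] t [-0.0002, 0.0433, -0.0191]
```

Request:
jog_arm:
  rows:
    - {"dr": [0.9,0,0],"translation": [0,0.0035,-0.0028],"jaw": 0.027}
    - {"dr": [1.8,0,0],"translation": [0,0.007,-0.005],"jaw": 0.027}
    - {"dr": [2.7,0,0],"translation": [0,0.0105,-0.007],"jaw": 0.027}
    - {"dr": [3.6,0,0],"translation": [0,0.014,-0.0085],"jaw": 0.027}
    - {"dr": [4.5,0,0],"translation": [0,0.0175,-0.0105],"jaw": 0.027}
    - {"dr": [5.4,0,0],"translation": [0,0.021,-0.012],"jaw": 0.027}
    - {"dr": [6.3,0,0],"translation": [0,0.0245,-0.0135],"jaw": 0.027}
    - {"dr": [7.2,0,0],"translation": [0,0.0285,-0.015],"jaw": 0.027}
    - {"dr": [8.1,0,0],"translation": [0,0.032,-0.016],"jaw": 0.027}
    - {"dr": [9.0,0,0],"translation": [0,0.0355,-0.017],"jaw": 0.027}
    - {"dr": [9.9,0,0],"translation": [0,0.0395,-0.018],"jaw": 0.027}
    - {"dr": [10.8,0,0],"translation": [0,0.0435,-0.019],"jaw": 0.027}

```text
t: 6.25
eef_pos: [0.5375, 0.0094, 0.2144]
eef_rot: [2.079, 2.208, 0.168]
ft_force: [0.4, -0.4, 0.1]
opening: 0.0266
```

Run:
```python
from h import *
s=r.sense(); print(s["t"],s["q"],s["eef_pos"],s["ft_force"],s["opening"]); print(target(1.04)[0])
arc(np.arange(1.07,1.42,.03))
```

```text
6.25 [-0.0588  0.2074  1.6842  0.0203  1.0989 -0.1269] [0.5375 0.0094 0.2144] [ 0.4432 -0.4088  0.1268] 0.026618840179194275
[0.5371 0.0095 0.214 ]
1.07 dr [0.8, 0.0, -0.2] t [0.0002, 0.0032, -0.0011]
1.1 dr [1.7, 0.0, -0.2] t [0.0002, 0.0069, -0.0025]
1.13 dr [2.6, 0.0, -0.2] t [0.0002, 0.0106, -0.0038]
1.16 dr [3.5, 0.0, -0.2] t [0.0002, 0.0143, -0.0049]
1.19 dr [4.4, 0.0, -0.2] t [0.0002, 0.0181, -0.0059]
1.22 dr [5.3, 0.0, -0.2] t [0.0002, 0.0219, -0.0069]
1.25 dr [6.2, 0.0, -0.2] t [0.0002, 0.0257, -0.0076]
1.28 dr [7.1, 0.0, -0.2] t [0.0002, 0.0296, -0.0083]
1.31 dr [8.0, 0.0, -0.2] t [0.0003, 0.0335, -0.0089]
1.34 dr [8.9, 0.0, -0.2] t [0.0003, 0.0373, -0.0093]
1.37 dr [9.8, 0.0, -0.2] t [0.0003, 0.0412, -0.0096]
1.4 dr [10.7, 0.0, -0.2] t [0.0003, 0.0451, -0.0098]
```

Request:
jog_arm:
  rows:
    - {"dr": [0.8,0,-0.2],"translation": [0,0.003,-0.001],"jaw": 0.027}
    - {"dr": [1.7,0,-0.2],"translation": [0,0.007,-0.0025],"jaw": 0.027}
    - {"dr": [2.6,0,-0.2],"translation": [0,0.0105,-0.004],"jaw": 0.027}
    - {"dr": [3.5,0,-0.2],"translation": [0,0.0145,-0.005],"jaw": 0.027}
    - {"dr": [4.4,0,-0.2],"translation": [0,0.018,-0.006],"jaw": 0.027}
    - {"dr": [5.3,0,-0.2],"translation": [0,0.022,-0.007],"jaw": 0.027}
    - {"dr": [6.2,0,-0.2],"translation": [0,0.0255,-0.0075],"jaw": 0.027}
    - {"dr": [7.1,0,-0.2],"translation": [0,0.0295,-0.0085],"jaw": 0.027}
    - {"dr": [8.0,0,-0.2],"translation": [0,0.0335,-0.009],"jaw": 0.027}
    - {"dr": [8.9,0,-0.2],"translation": [0,0.0375,-0.0095],"jaw": 0.027}
    - {"dr": [9.8,0,-0.2],"translation": [0,0.041,-0.0095],"jaw": 0.027}
    - {"dr": [10.7,0,-0.2],"translation": [0,0.045,-0.01],"jaw": 0.027}

```text
t: 7.45
eef_pos: [0.5803, 0.012, 0.231]
eef_rot: [-2.133, -2.274, 0.04]
ft_force: [0.6, 1.0, -0.9]
opening: 0.027
```

Run:
```python
from h import *
s=r.sense(); print(s["t"],s["q"],s["eef_pos"],s["ft_force"],s["opening"]); print(target(1.4)[0])
arc(np.arange(1.42,1.58,.02))
p,dd=viewer.read_camera("scene"); cv2.imwrite("pics/s4.png",cv2.resize(p[110:240,260:410][:,:,::-1],None,fx=4.6,fy=4.6,interpolation=2))
for i in range(4): viewer.read_camera("top"); print(r.sense()["ft_force"])
```

```text
7.45 [-0.0408  0.3873  1.4052 -0.0039  1.3834 -0.1037] [0.5803 0.012  0.231 ] [ 0.6001  0.9655 -0.9119] 0.027040458727370698
[0.5805 0.0123 0.231 ]
1.42 dr [0.6, 0.0, -0.0] t [0.0003, 0.0027, -0.0005]
1.44 dr [1.2, 0.0, -0.0] t [0.0003, 0.0053, -0.001]
1.46 dr [1.8, 0.0, -0.0] t [0.0003, 0.0079, -0.0014]
1.48 dr [2.4, 0.0, -0.0] t [0.0003, 0.0104, -0.0018]
1.5 dr [3.0, 0.0, -0.0] t [0.0003, 0.013, -0.0021]
1.52 dr [3.6, 0.0, -0.0] t [0.0003, 0.0156, -0.0024]
1.54 dr [4.2, 0.0, -0.0] t [0.0003, 0.0182, -0.0026]
1.56 dr [4.8, 0.0, -0.0] t [0.0003, 0.0208, -0.0028]
1.58 dr [5.4, 0.0, -0.0] t [0.0003, 0.0234, -0.0029]
[0.3187 0.5507 0.7462]
[ 0.5934 -0.0332  0.2679]
[ 0.7093  0.1543 -0.2872]
[ 2.0047 -0.6291 -1.2162]
```

View pics/s4.png

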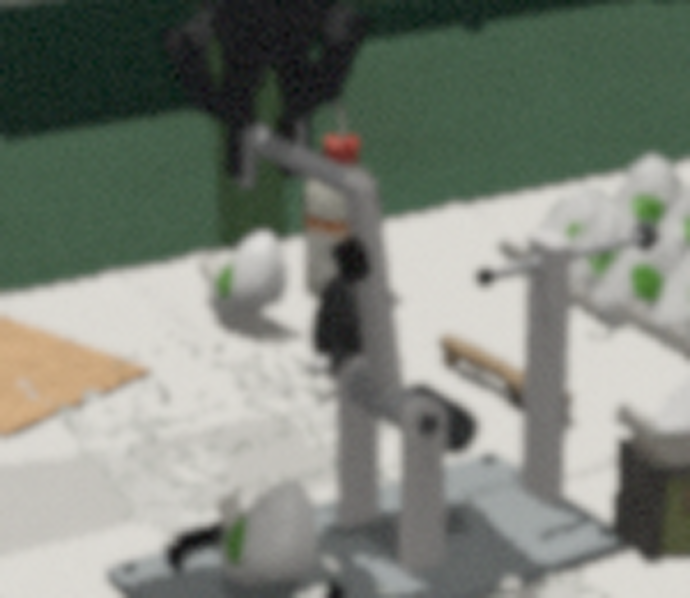

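The arm now stands near upright, with its corner at (368,180) in the crop and the rod between the fingers. The screw's rubber tip is visible at crop (485,277). I'll estimate the stop angle from that tip as a guide before feeling for it.

Run:
```python
from h import *
def hit(u,v,yf=0):
    o,d=ray("scene",u,v); a=(yf-(o-HX)@fy)/(d@fy); X=o+a*d-HX; return X@fx,X[2]
for (a,b) in [(485,277),(495,275),(478,277)]:
    u,v=260+a/4.6,110+b/4.6; dx,dz=hit(u,v); print(dx,dz)
    from scipy.optimize import brentq
    for f in (0,.003,.0065): 
        g=lambda th:(dx-f)*np.sin(th)+.065*np.cos(th)-.007
        print("  th",brentq(g,1.4,2.8))
p,_=viewer.read_camera("top"); cv2.imwrite("pics/t4.png",cv2.resize(p[130:230,290:390][:,:,::-1],None,fx=6,fy=6,interpolation=2))
q,_=viewer.read_camera("scene"); cv2.imwrite("pics/s5.png",cv2.resize(q[130:210,320:420][:,:,::-1],None,fx=7,fy=7,interpolation=2))
```

```text
0.07239231763384814 0.0653944288961215
  th 2.33793619993908
  th 2.3151771364940705
  th 2.2873102154498617
0.07991248490762211 0.065078524122529
  th 2.390733206378276
  th 2.3703712576034026
  th 2.345447450458708
0.06713425275119397 0.06653333211906885
  th 2.297364797554494
  th 2.2727563018810435
  th 2.2426285761459392
```

View pics/t4.png

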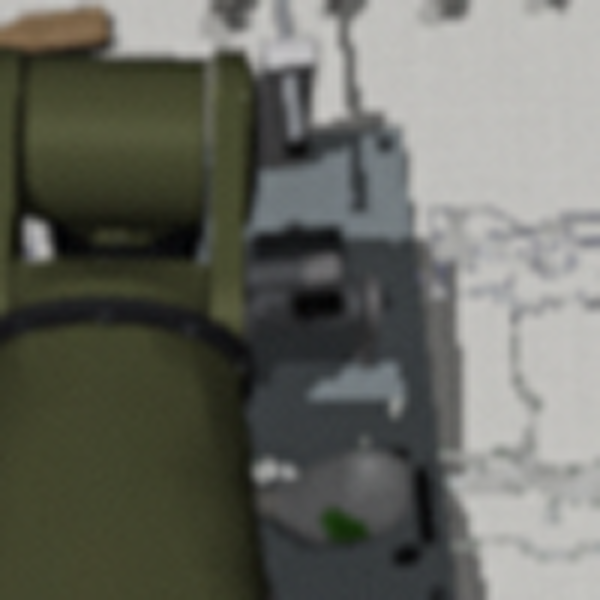

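View pics/s5.png

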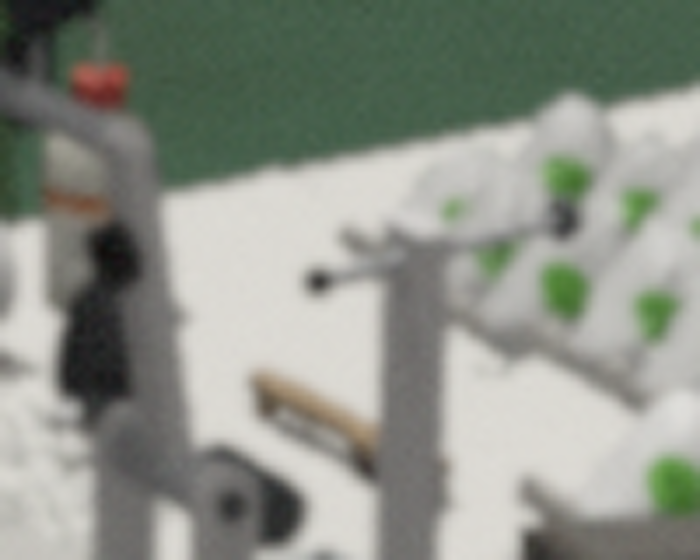

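The tip is at px (365.4,170.1) and comes out 65 mm above the hinge, as it must. That puts the stop at about 2.25–2.38 rad. I'll go steadily to about 2.0 and slowly after that.

Run:
```python
from h import *
print(r.sense()["t"])
arc(np.arange(1.425,1.71,.025))
```

```text
7.8
1.42 dr [0.9, 0.0, -0.0] t [0.0003, 0.0038, -0.0007]
1.45 dr [1.6, 0.0, -0.0] t [0.0003, 0.007, -0.0012]
1.48 dr [2.4, 0.0, -0.0] t [0.0003, 0.0103, -0.0018]
1.5 dr [3.1, 0.0, -0.0] t [0.0003, 0.0135, -0.0022]
1.52 dr [3.9, 0.0, -0.0] t [0.0003, 0.0167, -0.0025]
1.55 dr [4.6, 0.0, -0.0] t [0.0003, 0.02, -0.0028]
1.57 dr [5.4, 0.0, -0.0] t [0.0003, 0.0232, -0.0029]
1.6 dr [6.1, 0.0, -0.0] t [0.0003, 0.0265, -0.003]
1.62 dr [6.9, 0.0, -0.0] t [0.0003, 0.0297, -0.003]
1.65 dr [7.6, 0.0, -0.0] t [0.0003, 0.033, -0.0029]
1.67 dr [8.1, 0.0, -0.0] t [0.0003, 0.0363, -0.0027]
1.7 dr [8.1, 0.0, -0.0] t [0.0003, 0.0398, -0.0024]
```

Request:
jog_arm:
  rows:
    - {"dr": [0.9,0,0],"translation": [0,0.0035,-0.0007],"jaw": 0.027}
    - {"dr": [1.6,0,0],"translation": [0,0.007,-0.0012],"jaw": 0.027}
    - {"dr": [2.4,0,0],"translation": [0,0.0103,-0.0018],"jaw": 0.027}
    - {"dr": [3.1,0,0],"translation": [0,0.0135,-0.0022],"jaw": 0.027}
    - {"dr": [3.9,0,0],"translation": [0,0.0167,-0.0025],"jaw": 0.027}
    - {"dr": [4.6,0,0],"translation": [0,0.02,-0.0028],"jaw": 0.027}
    - {"dr": [5.4,0,0],"translation": [0,0.0232,-0.003],"jaw": 0.027}
    - {"dr": [6.1,0,0],"translation": [0,0.0265,-0.003],"jaw": 0.027}
    - {"dr": [6.9,0,0],"translation": [0,0.0297,-0.003],"jaw": 0.027}
    - {"dr": [7.6,0,0],"translation": [0,0.033,-0.003],"jaw": 0.027}
    - {"dr": [8.1,0,0],"translation": [0,0.0363,-0.0027],"jaw": 0.027}
    - {"dr": [8.1,0,0],"translation": [0,0.0398,-0.0024],"jaw": 0.027}

```text
t: 9.0
eef_pos: [0.6202, 0.0145, 0.2319]
eef_rot: [-2.064, -2.199, 0.193]
ft_force: [-0.6, -0.3, -0.6]
opening: 0.027
```

Run:
```python
from h import *
s=r.sense(); print(s["t"],s["q"],s["eef_pos"],s["ft_force"],s["opening"]); print(target(1.7)[0])
arc(np.arange(1.725,2.01,.025))
p,dd=viewer.read_camera("scene"); cv2.imwrite("pics/s6.png",cv2.resize(p[110:230,270:400][:,:,::-1],None,fx=5,fy=5,interpolation=2))
```

```text
9.0 [-0.0292  0.5608  1.1604 -0.0163  1.5948 -0.0918] [0.6202 0.0145 0.2319] [-0.5702 -0.3195 -0.5796] 0.02704663331039939
[0.6196 0.0148 0.2321]
1.72 dr [-0.0, 0.0, -0.0] t [0.0003, 0.0029, -0.0002]
1.75 dr [-0.0, 0.0, -0.0] t [0.0003, 0.0064, -0.0003]
1.78 dr [-0.0, 0.0, -0.0] t [0.0004, 0.0099, -0.0002]
1.8 dr [-0.0, 0.0, -0.0] t [0.0004, 0.0134, -0.0001]
1.82 dr [-0.0, 0.0, -0.0] t [0.0004, 0.0169, 0.0002]
1.85 dr [-0.0, 0.0, -0.0] t [0.0004, 0.0204, 0.0005]
1.87 dr [-0.0, 0.0, -0.0] t [0.0004, 0.0239, 0.0009]
1.9 dr [-0.0, 0.0, -0.0] t [0.0004, 0.0273, 0.0014]
1.92 dr [-0.0, 0.0, -0.0] t [0.0004, 0.0308, 0.002]
1.95 dr [-0.0, 0.0, -0.0] t [0.0004, 0.0342, 0.0026]
1.97 dr [-0.0, 0.0, -0.0] t [0.0004, 0.0376, 0.0034]
2.0 dr [-0.0, 0.0, -0.0] t [0.0004, 0.041, 0.0042]
```

View pics/s6.png

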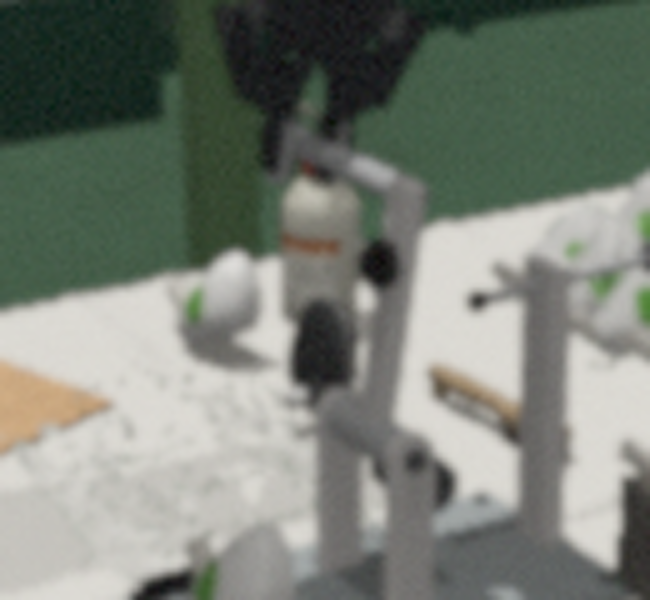

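The bar (400,300) is still clear of the tip (475,300). Next step is to about 2.0.

Request:
jog_arm:
  rows:
    - {"dr": [0,0,0],"translation": [0,0.003,0],"jaw": 0.027}
    - {"dr": [0,0,0],"translation": [0,0.0064,0],"jaw": 0.027}
    - {"dr": [0,0,0],"translation": [0,0.0099,0],"jaw": 0.027}
    - {"dr": [0,0,0],"translation": [0,0.0134,0],"jaw": 0.027}
    - {"dr": [0,0,0],"translation": [0,0.0169,0],"jaw": 0.027}
    - {"dr": [0,0,0],"translation": [0,0.0204,0.0005],"jaw": 0.027}
    - {"dr": [0,0,0],"translation": [0,0.0239,0.001],"jaw": 0.027}
    - {"dr": [0,0,0],"translation": [0,0.0273,0.0015],"jaw": 0.027}
    - {"dr": [0,0,0],"translation": [0,0.0308,0.002],"jaw": 0.027}
    - {"dr": [0,0,0],"translation": [0,0.0342,0.0026],"jaw": 0.027}
    - {"dr": [0,0,0],"translation": [0,0.0376,0.0034],"jaw": 0.027}
    - {"dr": [0,0,0],"translation": [0,0.041,0.0042],"jaw": 0.027}

```text
t: 10.25
eef_pos: [0.6596, 0.0171, 0.2207]
eef_rot: [-2.064, -2.2, 0.193]
ft_force: [0.5, -0.1, -0.2]
opening: 0.0268
```

Run:
```python
from h import *
s=r.sense(); print(s["t"],s["q"],s["eef_pos"],s["ft_force"],s["opening"]); print(target(2.0)[0])
p,dd=viewer.read_camera("scene"); cv2.imwrite("pics/s7.png",cv2.resize(p[110:230,270:400][:,:,::-1],None,fx=5,fy=5,interpolation=2))
F=[]
for i in range(10): viewer.read_camera("scene"); F.append(r.sense()["ft_force"])
print(np.mean(F,0),np.std(F,0))
arc(np.arange(2.01,2.4,.02))
```

```text
10.25 [-0.0239  0.6651  1.0234 -0.0154  1.627  -0.0872] [0.6596 0.0171 0.2207] [ 0.4562 -0.0935 -0.2063] 0.0267933182832155
[0.6598 0.0174 0.2206]
[ 0.6752  0.0428 -0.7546] [0.4654 0.5233 0.6408]
2.01 dr [0.0, 0.0, -0.0] t [0.0003, 0.0018, 0.0006]
2.03 dr [0.0, 0.0, -0.0] t [0.0003, 0.0045, 0.0014]
2.05 dr [0.0, 0.0, -0.0] t [0.0003, 0.0072, 0.0022]
2.07 dr [0.0, 0.0, -0.0] t [0.0003, 0.0099, 0.003]
2.09 dr [0.0, 0.0, -0.0] t [0.0003, 0.0125, 0.004]
2.11 dr [0.0, 0.0, -0.0] t [0.0003, 0.0152, 0.0049]
2.13 dr [0.0, 0.0, -0.0] t [0.0003, 0.0178, 0.006]
2.15 dr [0.0, 0.0, -0.0] t [0.0003, 0.0203, 0.007]
2.17 dr [0.0, 0.0, -0.0] t [0.0003, 0.0229, 0.0082]
2.19 dr [0.0, 0.0, -0.0] t [0.0003, 0.0254, 0.0093]
2.21 dr [0.0, 0.0, -0.0] t [0.0003, 0.028, 0.0106]
2.23 dr [0.0, 0.0, -0.0] t [0.0003, 0.0305, 0.0118]
2.25 dr [0.0, 0.0, -0.0] t [0.0003, 0.0329, 0.0132]
2.27 dr [0.0, 0.0, -0.0] t [0.0004, 0.0354, 0.0146]
2.29 dr [0.0, 0.0, -0.0] t [0.0004, 0.0378, 0.016]
2.31 dr [0.0, 0.0, -0.0] t [0.0004, 0.0401, 0.0175]
2.33 dr [0.0, 0.0, -0.0] t [0.0004, 0.0425, 0.019]
2.35 dr [0.0, 0.0, -0.0] t [0.0004, 0.0448, 0.0205]
2.37 dr [0.0, 0.0, -0.0] t [0.0004, 0.0471, 0.0222]
2.39 dr [0.0, 0.0, -0.0] t [0.0004, 0.0494, 0.0238]
```

View pics/s7.png

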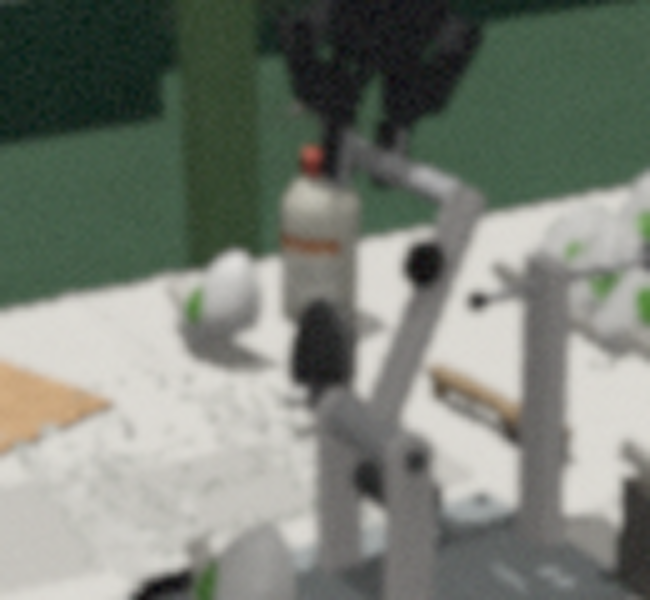

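The bar's right edge (448,300) is about 4.5 px from the tip (472,300). Next is a slow step to about 2.1, with short checks after it.

Request:
jog_arm:
  rows:
    - {"dr": [0,0,0],"translation": [0,0.0018,0.0006],"jaw": 0.027}
    - {"dr": [0,0,0],"translation": [0,0.0036,0.0011],"jaw": 0.027}
    - {"dr": [0,0,0],"translation": [0,0.0054,0.0016],"jaw": 0.027}
    - {"dr": [0,0,0],"translation": [0,0.0072,0.0022],"jaw": 0.027}
    - {"dr": [0,0,0],"translation": [0,0.009,0.0028],"jaw": 0.027}
    - {"dr": [0,0,0],"translation": [0,0.0108,0.0034],"jaw": 0.027}
    - {"dr": [0,0,0],"translation": [0,0.0125,0.004],"jaw": 0.027}
    - {"dr": [0,0,0],"translation": [0,0.0125,0.004],"jaw": 0.027}

```text
t: 11.6
eef_pos: [0.6712, 0.0178, 0.2146]
eef_rot: [-2.064, -2.2, 0.193]
ft_force: [1.6, -0.9, -0.0]
opening: 0.0272
```

```bash
cat > chk.py <<'E'
from h import *
import sys
s=r.sense(); print(s["t"],s["eef_pos"],s["ft_force"],s["opening"])
F=[];P=[]
for i in range(8): p,_=viewer.read_camera("scene"); P.append(p.astype(float)); F.append(r.sense()["ft_force"])
print(np.mean(F,0),np.std(F,0)/8**.5)
p=np.mean(P,0).astype(np.uint8)
cv2.imwrite("pics/%s.png"%sys.argv[1],cv2.resize(p[125:205,325:405][:,:,::-1],None,fx=7,fy=7,interpolation=2))
E
python3 chk.py s8
```

```text
11.6 [0.6712 0.0178 0.2146] [ 1.6129 -0.9154 -0.0345] 0.02724843234627898
[ 1.1694  0.0273 -0.8002] [0.1825 0.1987 0.1243]
```

View pics/s8.png

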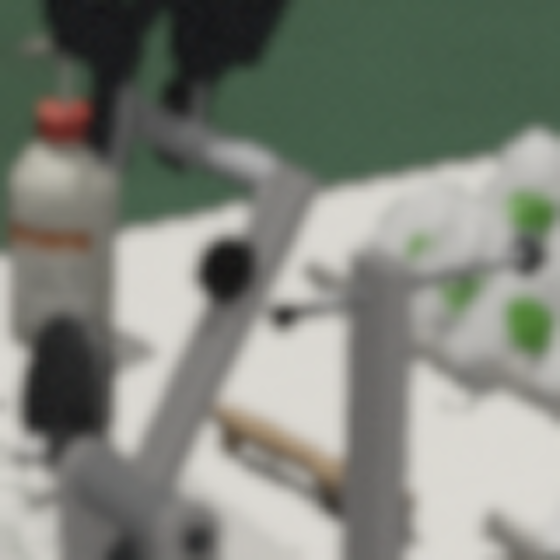

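The bar's edge (247,312) and the tip (273,312) are still 26 enlarged px apart, about 9 mm. The force (+1.2, -0.8 N) shows the arm leaning on the leading finger.

Request:
jog_arm:
  rows:
    - {"dr": [0,0,0],"translation": [0,0.0017,0.0007],"jaw": 0.027}
    - {"dr": [0,0,0],"translation": [0,0.0033,0.0014],"jaw": 0.027}
    - {"dr": [0,0,0],"translation": [0,0.005,0.0021],"jaw": 0.027}
    - {"dr": [0,0,0],"translation": [0,0.0066,0.0028],"jaw": 0.027}
    - {"dr": [0,0,0],"translation": [0,0.008,0.0034],"jaw": 0.027}
    - {"dr": [0,0,0],"translation": [0,0.008,0.0034],"jaw": 0.027}

```text
t: 12.6
eef_pos: [0.6784, 0.0183, 0.2098]
eef_rot: [-2.064, -2.2, 0.193]
ft_force: [-0.1, -0.0, -1.6]
opening: 0.027
```

```bash
python3 chk.py s9
```

```text
12.6 [0.6784 0.0183 0.2098] [-0.1207 -0.0085 -1.5871] 0.027023367952438662
[ 0.9191  0.1765 -1.1041] [0.2306 0.1078 0.1951]
```

View pics/s9.png

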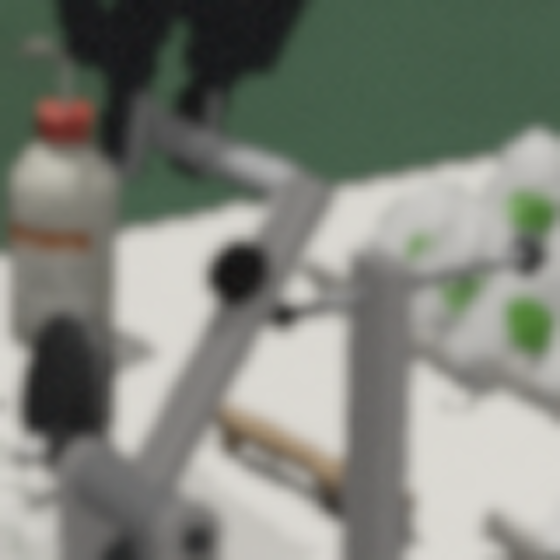

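Bar edge is at (259,312) and tip at (273,312), with the arm still on the leading finger. 5 mm more.

Request:
jog_arm:
  rows:
    - {"dr": [0,0,0],"translation": [0,0.0013,0.0006],"jaw": 0.027}
    - {"dr": [0,0,0],"translation": [0,0.0026,0.0012],"jaw": 0.027}
    - {"dr": [0,0,0],"translation": [0,0.0039,0.0018],"jaw": 0.027}
    - {"dr": [0,0,0],"translation": [0,0.005,0.0024],"jaw": 0.027}
    - {"dr": [0,0,0],"translation": [0,0.005,0.0024],"jaw": 0.027}

```text
t: 13.5
eef_pos: [0.6829, 0.0186, 0.2066]
eef_rot: [-2.064, -2.2, 0.193]
ft_force: [0.8, -0.0, -1.0]
opening: 0.0269
```

```bash
python3 chk.py s10
```

```text
13.5 [0.6829 0.0186 0.2066] [ 0.8113 -0.0144 -0.9534] 0.02686324122833994
[ 0.9804  0.0397 -0.9349] [0.1292 0.1371 0.18  ]
```

View pics/s10.png

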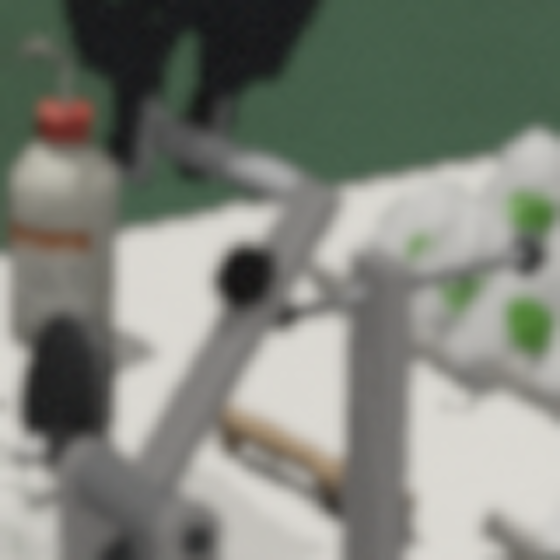

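Still on the finger (1.0, -0.9 N). The bar's edge (267,312) has nearly reached the tip. Another 5 mm.

Request:
jog_arm:
  rows:
    - {"dr": [0,0,0],"translation": [0,0.0012,0.0006],"jaw": 0.027}
    - {"dr": [0,0,0],"translation": [0,0.0024,0.0013],"jaw": 0.027}
    - {"dr": [0,0,0],"translation": [0,0.0036,0.0019],"jaw": 0.027}
    - {"dr": [0,0,0],"translation": [0,0.0048,0.0026],"jaw": 0.027}
    - {"dr": [0,0,0],"translation": [0,0.0048,0.0026],"jaw": 0.027}

```text
t: 14.4
eef_pos: [0.687, 0.0188, 0.2031]
eef_rot: [-2.064, -2.199, 0.193]
ft_force: [-0.1, -0.9, 0.7]
opening: 0.027
```

```bash
python3 chk.py s11
```

```text
14.4 [0.687  0.0188 0.2031] [-0.1293 -0.8525  0.7077] 0.02702929702214973
[ 0.0924 -0.0306 -0.3499] [0.1466 0.1461 0.1671]
```

View pics/s11.png

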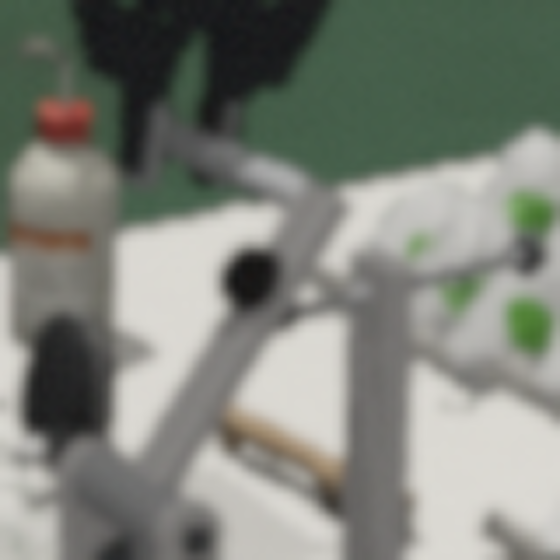

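The force has dropped to about zero (0.1, -0.35 N), so the arm is on the screw. I'll advance the cage 3 mm more, well within its slack, to confirm the arm no longer follows.

Request:
jog_arm:
  rows:
    - {"dr": [0,0,0],"translation": [0,0.0012,0.0007],"jaw": 0.027}
    - {"dr": [0,0,0],"translation": [0,0.0024,0.0014],"jaw": 0.027}
    - {"dr": [0,0,0],"translation": [0,0.0024,0.0014],"jaw": 0.027}

```text
t: 15.1
eef_pos: [0.6892, 0.0189, 0.2013]
eef_rot: [-2.064, -2.199, 0.193]
ft_force: [-0.7, -0.6, -0.7]
opening: 0.0268
```

```bash
python3 chk.py s12
python3 - <<'E'
import cv2,numpy as np
a=cv2.imread("pics/s11.png",0).astype(float);b=cv2.imread("pics/s12.png",0).astype(float);c=cv2.imread("pics/s10.png",0).astype(float)
sl=np.s_[200:420,200:300]
print(np.abs(a-b)[sl].mean(),np.abs(a-c)[sl].mean())
E
```

```text
15.1 [0.6892 0.0189 0.2013] [-0.7371 -0.5884 -0.721 ] 0.026830235043201738
[0.048  0.1248 0.1519] [0.0928 0.1455 0.2018]
0.5059090909090909 9.4455
```

View pics/s12.png

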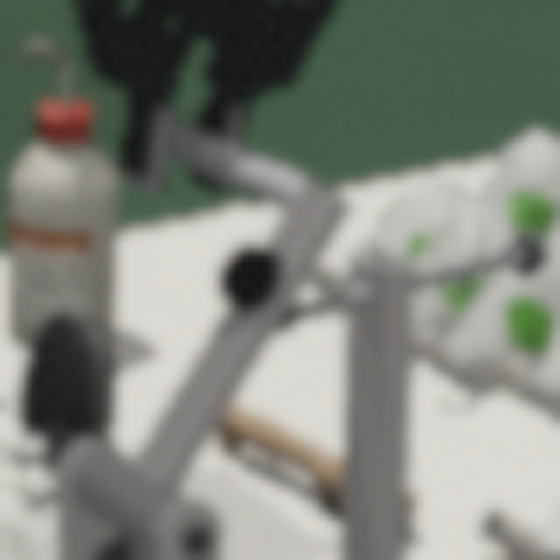

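The arm did not move between the two pictures (difference 0.5 against 9.4 before) and the force is zero, so it rests on its screw. I'll open wider and withdraw along the tool axis.

Request:
jog_arm:
  rows:
    - {"dr": [0,0,0],"translation": [0,0,0],"jaw": 0.05}
    - {"dr": [0,0,0],"translation": [0,0,0],"jaw": 0.05}
    - {"dr": [0,0,0],"translation": [0,0,0],"jaw": 0.05}
    - {"dr": [0,0,0],"translation": [0,0,-0.015],"jaw": 0.05}
    - {"dr": [0,0,0],"translation": [0,0,-0.035],"jaw": 0.05}
    - {"dr": [0,0,0],"translation": [0,0,-0.06],"jaw": 0.05}
    - {"dr": [0,0,0],"translation": [0,0,-0.09],"jaw": 0.05}
    - {"dr": [0,0,0],"translation": [0,0,-0.12],"jaw": 0.05}
    - {"dr": [0,0,0],"translation": [0,0,-0.12],"jaw": 0.05}

```text
t: 16.4
eef_pos: [0.7107, 0.0203, 0.3243]
eef_rot: [-2.068, -2.204, 0.186]
ft_force: [0.0, -0.3, 0.4]
opening: 0.0503
```

```bash
python3 chk.py s13
python3 - <<'E'
import cv2,numpy as np
a=cv2.imread("pics/s11.png",0).astype(float);b=cv2.imread("pics/s13.png",0).astype(float)
sl=np.s_[200:420,200:300]
print(np.abs(a-b)[sl].mean())
from h import *
s=r.sense(); print(s["q"],s["eef_pos"])
E
```

```text
16.4 [0.7107 0.0203 0.3243] [ 0.0142 -0.2926  0.4028] 0.050300124718663075
[ 0.07   -0.0108 -0.3095] [0.1578 0.1991 0.1971]
0.8919545454545454
[-0.018   0.8013  0.5806 -0.0154  1.9346 -0.0859] [0.7098 0.0203 0.3191]
```

View pics/s13.png

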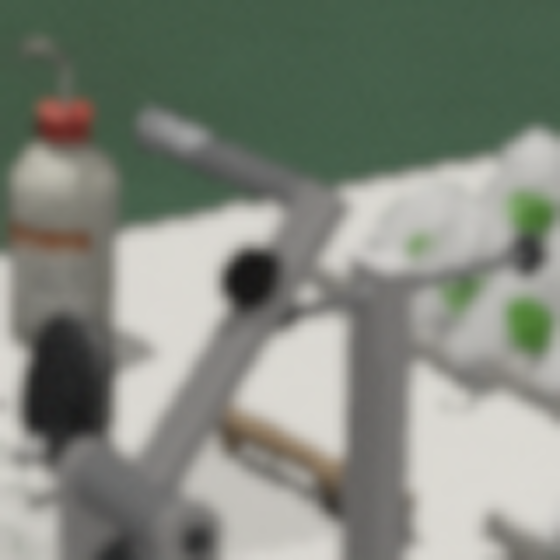

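The arm stays open on the screw with the gripper clear; the bar touches the tip at (275,312). Next I'll clear the gripper back and look at the iron in the nest.

Run:
```python
from h import *
t,dr=rel(np.array([.42,.13,.36]),tool(np.pi/2)); print(t,dr)
```

```text
[ 0.1279 -0.285   0.0091] [-10.0616   0.0051  -0.0164]
```

Request:
jog_arm:
  rows:
    - {"dr": [-1,0,0],"translation": [0.01,-0.03,-0.01],"jaw": 0.07}
    - {"dr": [-2.5,0,0],"translation": [0.03,-0.07,-0.01],"jaw": 0.07}
    - {"dr": [-4,0,0],"translation": [0.05,-0.11,-0.01],"jaw": 0.07}
    - {"dr": [-6,0,0],"translation": [0.07,-0.155,-0.005],"jaw": 0.07}
    - {"dr": [-8,0,0],"translation": [0.09,-0.2,0],"jaw": 0.07}
    - {"dr": [-10,0,0],"translation": [0.11,-0.245,0.005],"jaw": 0.07}
    - {"dr": [-10,0,0],"translation": [0.128,-0.285,0.009],"jaw": 0.07}
    - {"dr": [-10,0,0],"translation": [0.128,-0.285,0.009],"jaw": 0.07}

```text
t: 17.6
eef_pos: [0.4167, 0.1313, 0.362]
eef_rot: [2.146, 2.292, 0.005]
ft_force: [0.7, 0.0, 0.1]
opening: 0.0699
```

Run:
```python
from h import *
s=r.sense(); print(s["t"],s["q"],s["eef_pos"])
for n,b in (("scene",(190,270,285,375)),("top",(170,250,300,390))):
    P=[];D=[]
    for i in range(4):
        p,d=viewer.read_camera(n);P.append(p.astype(float));D.append(d)
    np.save("d_%s.npy"%n,np.median(D,0)); p=np.mean(P,0).astype(np.uint8); cv2.imwrite("pics/full_%s.png"%n,p[:,:,::-1])
    cv2.imwrite("pics/iron_%s.png"%n,cv2.resize(p[b[0]:b[1],b[2]:b[3]][:,:,::-1],None,fx=7,fy=7,interpolation=2))
```

```text
17.6 [ 0.2212 -0.0311  1.5963  0.0002  1.5731  0.155 ] [0.4167 0.1313 0.362 ]
```

View pics/iron_scene.png

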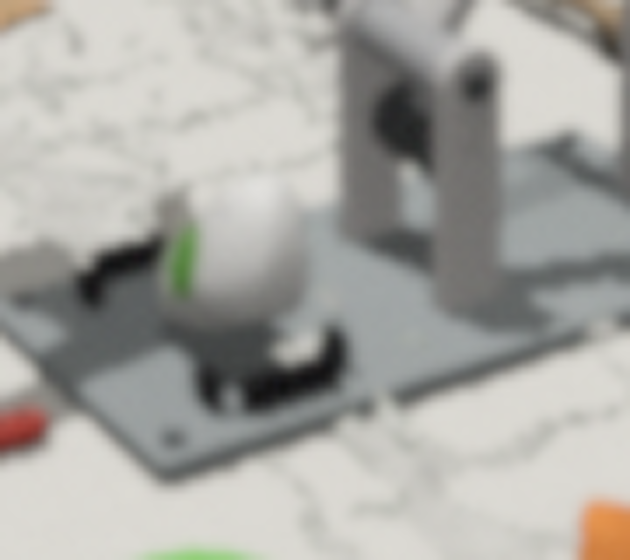

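View pics/iron_top.png

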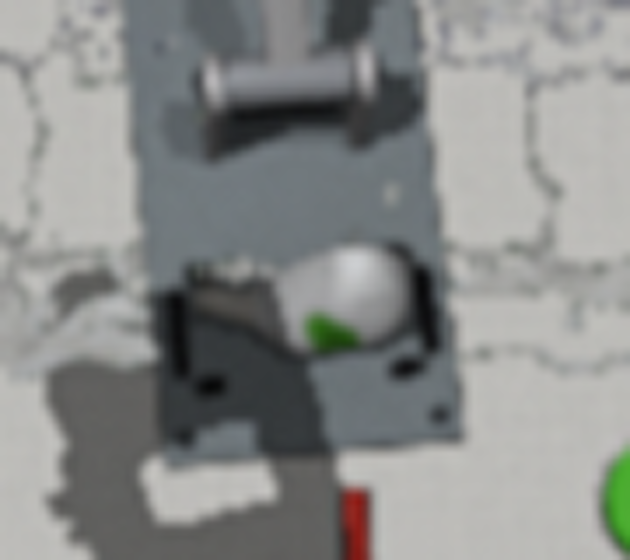

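Iron in the nest: in the top crop its hosel's left end is at (190,290) and its blade's right edge at (415,290). In the scene crop it is the blob at (235,250). I'll use the depth of both views to get its extents in the fixture frame.

Run:
```python
from h import *
O=HX-.04*fx; O[2]=0
for n in ("top","scene"):
    d=np.load("d_%s.npy"%n); K,R,t=cal(n); v,u=np.mgrid[:400,:640]
    pc=np.stack([(u-K[0,2])/K[0,0]*d,(v-K[1,2])/K[1,1]*d,d],-1).reshape(-1,3)
    W=(pc-t)@R; F=np.c_[(W-O)@fx,(W-O)@fy,W[:,2]]; m=(d.ravel()>0)&(np.abs(F[:,0]+.06)<.06)&(np.abs(F[:,1])<.075)
    pl=(d.ravel()>0)&(F[:,0]>-.02)&(F[:,0]<.02)&(abs(F[:,1])<.03); print(n,"plate z",np.median(F[pl,2]))
    A=F[m&(F[:,2]>.034)&(F[:,2]<.105)]; print(len(A),"min",np.percentile(A,[1,99],axis=0))
    for z0 in np.arange(.03,.1,.01):
        B=F[m&(F[:,2]>z0)&(F[:,2]<z0+.01)]
        if len(B)>3: print(" z%.2f n%d x[%.3f %.3f] y[%.3f %.3f]"%(z0,len(B),B[:,0].min(),B[:,0].max(),B[:,1].min(),B[:,1].max()))
    for y0 in np.arange(-.06,.06,.01):
        B=A[(A[:,1]>y0)&(A[:,1]<y0+.01)]
        if len(B)>2: print(" y%.2f n%d x[%.3f %.3f] zmax %.3f xmean %.3f"%(y0,len(B),B[:,0].min(),B[:,0].max(),B[:,2].max(),B[:,0].mean()))
```

```text
top plate z 0.012467339137861607
320 min [[-0.0746 -0.0454  0.0358]
 [-0.0341  0.0525  0.0917]]
 z0.03 n29 x[-0.082 -0.017] y[-0.061 0.065]
 z0.04 n65 x[-0.076 -0.036] y[-0.017 0.056]
 z0.05 n47 x[-0.075 -0.034] y[-0.034 0.050]
 z0.06 n61 x[-0.073 -0.037] y[-0.045 0.012]
 z0.07 n56 x[-0.067 -0.035] y[-0.046 0.002]
 z0.08 n68 x[-0.062 -0.034] y[-0.041 -0.005]
 z0.09 n8 x[-0.051 -0.037] y[-0.028 -0.018]
 y-0.05 n18 x[-0.067 -0.038] zmax 0.080 xmean -0.054
 y-0.04 n36 x[-0.072 -0.036] zmax 0.090 xmean -0.055
 y-0.03 n39 x[-0.075 -0.021] zmax 0.093 xmean -0.055
 y-0.02 n44 x[-0.076 -0.035] zmax 0.091 xmean -0.057
 y-0.01 n46 x[-0.075 -0.034] zmax 0.085 xmean -0.057
 y0.00 n43 x[-0.074 -0.034] zmax 0.074 xmean -0.056
 y0.01 n34 x[-0.072 -0.037] zmax 0.061 xmean -0.055
 y0.02 n23 x[-0.063 -0.036] zmax 0.050 xmean -0.049
 y0.03 n14 x[-0.055 -0.043] zmax 0.049 xmean -0.049
 y0.04 n15 x[-0.053 -0.039] zmax 0.056 xmean -0.047
 y0.05 n7 x[-0.049 -0.028] zmax 0.046 xmean -0.039
scene plate z 0.012037808331882517
381 min [[-0.0782 -0.0507  0.0364]
 [-0.0391  0.0474  0.0893]]
 z0.03 n26 x[-0.078 -0.017] y[-0.041 0.032]
 z0.04 n76 x[-0.079 -0.043] y[-0.050 0.049]
 z0.05 n80 x[-0.079 -0.043] y[-0.051 0.051]
 z0.06 n75 x[-0.076 -0.041] y[-0.050 -0.001]
 z0.07 n72 x[-0.070 -0.039] y[-0.048 -0.012]
 z0.08 n63 x[-0.062 -0.037] y[-0.043 -0.013]
 y-0.06 n8 x[-0.057 -0.044] zmax 0.063 xmean -0.050
 y-0.05 n124 x[-0.074 -0.039] zmax 0.080 xmean -0.056
 y-0.04 n88 x[-0.077 -0.039] zmax 0.089 xmean -0.061
 y-0.03 n62 x[-0.078 -0.023] zmax 0.090 xmean -0.064
 y-0.02 n42 x[-0.079 -0.040] zmax 0.089 xmean -0.069
 y-0.01 n15 x[-0.078 -0.067] zmax 0.066 xmean -0.075
 y0.00 n8 x[-0.078 -0.068] zmax 0.056 xmean -0.075
 y0.03 n17 x[-0.059 -0.043] zmax 0.048 xmean -0.053
 y0.04 n16 x[-0.056 -0.043] zmax 0.055 xmean -0.051
```

Run:
```python
from h import *
O=HX-.04*fx; O[2]=0
for n in ("top","scene"):
    d=np.load("d_%s.npy"%n); K,R,t=cal(n); v,u=np.mgrid[:400,:640]
    pc=np.stack([(u-K[0,2])/K[0,0]*d,(v-K[1,2])/K[1,1]*d,d],-1).reshape(-1,3)
    W=(pc-t)@R; F=np.c_[(W-O)@fx,(W-O)@fy,W[:,2]]
    m=(d.ravel()>0)&(F[:,0]>-.035)&(F[:,0]<.1)&(abs(F[:,1])<.036)&(F[:,2]>.03)
    for x0 in np.arange(-.035,.1,.015):
        B=F[m&(F[:,0]>x0)&(F[:,0]<x0+.015)]
        if len(B)>2: print(n,"x%.3f n%d z[%.3f %.3f] y[%.3f %.3f]"%(x0,len(B),*np.percentile(B[:,2],[3,97]),B[:,1].min(),B[:,1].max()))
    # low walls
    m=(d.ravel()>0)&(F[:,0]>-.13)&(F[:,0]<.01)&(abs(F[:,1]+.012)<.02)&(F[:,2]>.018)&(F[:,2]<.034)
    print(n,"low stuff",len(F[m]),F[m][:20])
h=HX+(-.14*np.cos(2.3))*0
xc=O-.057*fx-.014*fy; print("grasp xy",xc)
for z in (.30,.15,.021):
    P=xc.copy();P[2]=z; print(z,rel(P,tool(np.pi/2)))
```

```text
top x-0.035 n4 z[0.037 0.081] y[-0.023 0.007]
top x0.025 n107 z[0.040 0.125] y[-0.035 0.036]
top x0.040 n104 z[0.078 0.133] y[-0.036 0.032]
top x0.055 n54 z[0.118 0.153] y[-0.033 0.030]
top x0.070 n42 z[0.152 0.173] y[-0.007 0.013]
top x0.085 n59 z[0.171 0.207] y[-0.007 0.016]
top low stuff 2 [[-0.0129 -0.0274  0.0288]
 [-0.0169 -0.0269  0.0311]]
scene x0.025 n299 z[0.036 0.124] y[-0.036 0.036]
scene x0.040 n150 z[0.033 0.135] y[-0.036 0.036]
scene x0.055 n74 z[0.042 0.155] y[-0.036 0.035]
scene x0.070 n70 z[0.144 0.176] y[-0.010 0.012]
scene x0.085 n113 z[0.164 0.208] y[-0.011 0.016]
scene low stuff 21 [[-0.0197 -0.0257  0.0339]
 [-0.0201 -0.0262  0.0311]
 [-0.0171 -0.0267  0.0304]
 [-0.0766  0.0036  0.0311]
 [-0.0187 -0.0292  0.0289]
 [-0.0152 -0.0287  0.0276]
 [-0.077  -0.0029  0.0311]
 [-0.0769 -0.0086  0.0337]
 [-0.0739  0.0032  0.0241]
 [-0.0744 -0.0037  0.0275]
 [-0.0737 -0.0082  0.0295]
 [-0.0739 -0.0143  0.0324]
 [-0.0172 -0.032   0.0234]
 [-0.0706 -0.0021  0.0224]
 [-0.0706 -0.0081  0.0253]
 [-0.0702 -0.013   0.0275]
 [-0.0687 -0.016   0.0285]
 [-0.0694 -0.023   0.032 ]
 [-0.0673 -0.025   0.0323]
 [-0.0659 -0.028   0.0333]]
grasp xy [ 0.5154 -0.1061  0.    ]
0.3 (array([-0.2413,  0.0798,  0.0598]), array([-0.0739,  0.0228, -0.0595]))
0.15 (array([-0.2413,  0.0799,  0.2098]), array([-0.0739,  0.0228, -0.0595]))
0.021 (array([-0.2412,  0.0801,  0.3388]), array([-0.0739,  0.0228, -0.0595]))
```

Run:
```python
from h import *
O=HX-.04*fx; O[2]=0
for f in [(-.017,-.028,.031),(-.017,-.01,.031),(-.06,-.06,.028)]:
    X=O+f[0]*fx+f[1]*fy+[0,0,f[2]]; a=proj("scene",X);b=proj("top",X)
    print(f,"scene crop",(a-[285,190])*7,"top crop",(b-[300,170])*7)
```

```text
(-0.017, -0.028, 0.031) scene crop [330.9887 293.9623] top crop [352.2097 231.0113]
(-0.017, -0.01, 0.031) scene crop [307.3698 275.5719] top crop [316.0271 234.0822]
(-0.06, -0.06, 0.028) scene crop [279.5068 364.9135] top crop [425.1501 311.5428]
```

Those low points fall on the iron's silhouette edge, so they are mixed depth pixels and not a wall. The fingers' places at the two faces are free. Moving above the iron.

Request:
jog_arm:
  rows:
    - {"dr": [0,0,0],"translation": [-0.04,0.013,0.02],"jaw": 0.06}
    - {"dr": [0,0,0],"translation": [-0.08,0.027,0.045],"jaw": 0.06}
    - {"dr": [0,0,0],"translation": [-0.12,0.04,0.075],"jaw": 0.06}
    - {"dr": [0,0,0],"translation": [-0.16,0.053,0.105],"jaw": 0.06}
    - {"dr": [0,0,0],"translation": [-0.2,0.067,0.135],"jaw": 0.06}
    - {"dr": [0,0,0],"translation": [-0.239,0.08,0.17],"jaw": 0.06}
    - {"dr": [0,0,0],"translation": [-0.239,0.08,0.21],"jaw": 0.06}
    - {"dr": [0,0,0],"translation": [-0.239,0.08,0.21],"jaw": 0.06}
    - {"dr": [0,0,0],"translation": [-0.239,0.08,0.21],"jaw": 0.06}

```text
t: 18.9
eef_pos: [0.5152, -0.1033, 0.151]
eef_rot: [-2.149, -2.29, 0.001]
ft_force: [0.4, 0.6, 1.9]
opening: 0.06
```

Run:
```python
from h import *
s=r.sense(); print(s["t"],s["q"],s["eef_pos"],s["ft_force"],s["opening"])
print(rel(np.array([.5153,-.1041,.022]),tool(np.pi/2)))
P=np.mean([viewer.read_camera("scene")[0].astype(float) for i in range(4)],0).astype(np.uint8)
cv2.imwrite("pics/g1.png",cv2.resize(P[160:270,280:390][:,:,::-1],None,fx=5.4,fy=5.4,interpolation=2))
```

```text
18.9 [-0.2675  0.3281  1.6811 -0.0001  1.1335 -0.3308] [ 0.5152 -0.1033  0.151 ] [0.3579 0.6373 1.9252] 0.05997423289303215
(array([-0.0008,  0.0002,  0.1289]), array([-0.0681, -0.016 , -0.0358]))
```

View pics/g1.png

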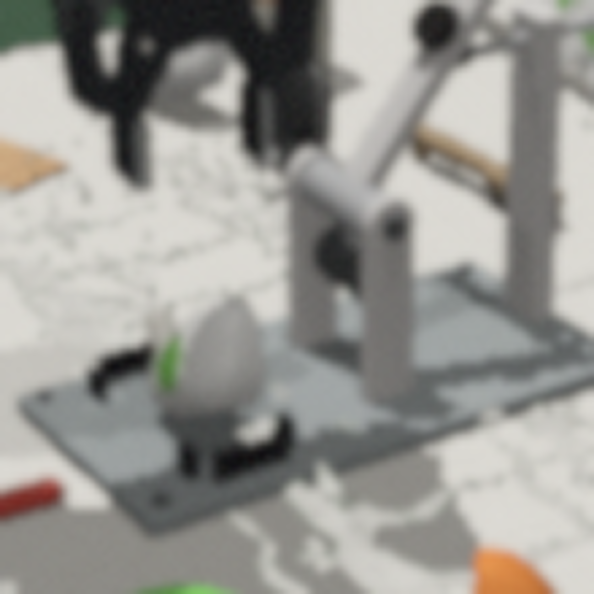

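The fingers (135,180) and (255,155) hang over the iron (215,360), and the arm is still open. Descending.

Request:
jog_arm:
  rows:
    - {"dr": [0,0,0],"translation": [-0.001,0,0.02],"jaw": 0.06}
    - {"dr": [0,0,0],"translation": [-0.001,0,0.04],"jaw": 0.06}
    - {"dr": [0,0,0],"translation": [-0.001,0,0.06],"jaw": 0.06}
    - {"dr": [0,0,0],"translation": [-0.001,0,0.075],"jaw": 0.06}
    - {"dr": [0,0,0],"translation": [-0.001,0,0.085],"jaw": 0.06}
    - {"dr": [0,0,0],"translation": [-0.001,0,0.085],"jaw": 0.06}

```text
t: 19.7
eef_pos: [0.5152, -0.1041, 0.0653]
eef_rot: [-2.149, -2.292, 0.001]
ft_force: [-0.5, 0.4, 0.9]
opening: 0.06
```

Run:
```python
from h import *
s=r.sense(); print(s["t"],s["eef_pos"],s["ft_force"],s["opening"])
P=np.mean([viewer.read_camera("scene")[0].astype(float) for i in range(4)],0).astype(np.uint8)
cv2.imwrite("pics/g2.png",cv2.resize(P[170:260,280:370][:,:,::-1],None,fx=6.4,fy=6.4,interpolation=2))
```

```text
19.7 [ 0.5152 -0.1041  0.0653] [-0.5179  0.3503  0.947 ] 0.06001273167423539
```

View pics/g2.png

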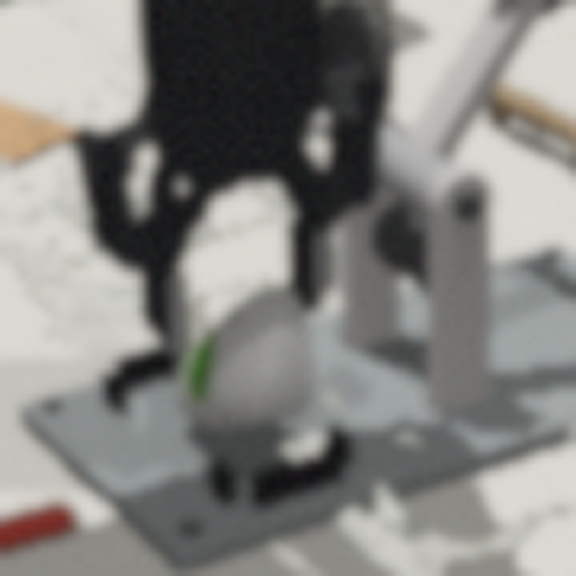

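The fingers (165,335) and (310,300) straddle the blade with space on both sides. Going down the rest and closing.

Request:
jog_arm:
  rows:
    - {"dr": [0,0,0],"translation": [0,0,0.015],"jaw": 0.06}
    - {"dr": [0,0,0],"translation": [0,0,0.03],"jaw": 0.06}
    - {"dr": [0,0,0],"translation": [0,0,0.042],"jaw": 0.06}
    - {"dr": [0,0,0],"translation": [0,0,0.042],"jaw": 0.06}
    - {"dr": [0,0,0],"translation": [0,0,0.042],"jaw": 0.06}

```text
t: 20.4
eef_pos: [0.5155, -0.1045, 0.0238]
eef_rot: [2.149, 2.291, -0.0]
ft_force: [-0.2, -0.4, 0.5]
opening: 0.06
```

Request:
jog_arm:
  rows:
    - {"dr": [0,0,0],"translation": [0,0,0],"jaw": 0.05}
    - {"dr": [0,0,0],"translation": [0,0,0],"jaw": 0.046}
    - {"dr": [0,0,0],"translation": [0,0,0],"jaw": 0.042}
    - {"dr": [0,0,0],"translation": [0,0,0],"jaw": 0.038}
    - {"dr": [0,0,0],"translation": [0,0,0],"jaw": 0.03}
    - {"dr": [0,0,0],"translation": [0,0,0],"jaw": 0.02}
    - {"dr": [0,0,0],"translation": [0,0,0],"jaw": 0.01}
    - {"dr": [0,0,0],"translation": [0,0,0],"jaw": 0.0}
    - {"dr": [0,0,0],"translation": [0,0,0],"jaw": 0.0}
    - {"dr": [0,0,0],"translation": [0,0,0],"jaw": 0.0}

```text
t: 21.4
eef_pos: [0.5157, -0.1045, 0.0242]
eef_rot: [2.149, 2.29, 0.001]
ft_force: [-2.0, 0.1, 8.3]
opening: 0.0384
```

Run:
```python
from h import *
s=r.sense(); print(s["t"],s["eef_pos"],s["ft_force"],s["opening"])
P=np.mean([viewer.read_camera("scene")[0].astype(float) for i in range(4)],0).astype(np.uint8)
cv2.imwrite("pics/g3.png",cv2.resize(P[170:260,280:370][:,:,::-1],None,fx=6.4,fy=6.4,interpolation=2))
```

```text
21.4 [ 0.5157 -0.1045  0.0242] [-1.9767  0.0821  8.2803] 0.03842723318423458
```

View pics/g3.png

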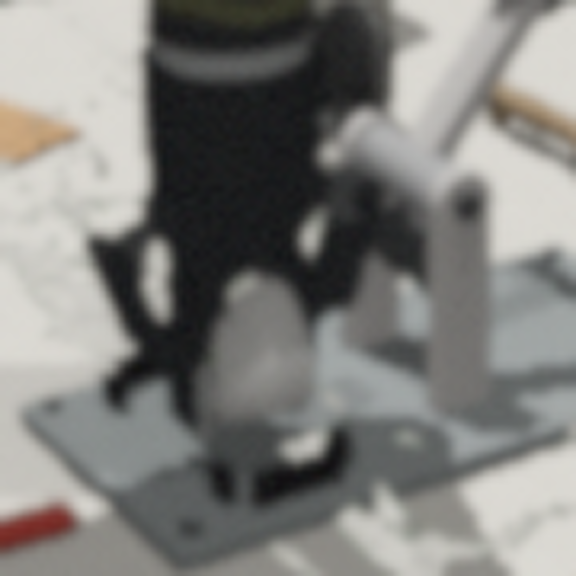

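The opening of 38.4 mm matches the described 38 mm across the faces. Lifting straight up.

Request:
jog_arm:
  rows:
    - {"dr": [0,0,0],"translation": [0,0,-0.008],"jaw": 0.0}
    - {"dr": [0,0,0],"translation": [0,0,-0.02],"jaw": 0.0}
    - {"dr": [0,0,0],"translation": [0,0,-0.04],"jaw": 0.0}
    - {"dr": [0,0,0],"translation": [0,0,-0.065],"jaw": 0.0}
    - {"dr": [0,0,0],"translation": [0,0,-0.09],"jaw": 0.0}
    - {"dr": [0,0,0],"translation": [0,0,-0.12],"jaw": 0.0}
    - {"dr": [0,0,0],"translation": [0,0,-0.14],"jaw": 0.0}
    - {"dr": [0,0,0],"translation": [0,0,-0.14],"jaw": 0.0}
    - {"dr": [0,0,0],"translation": [0,0,-0.14],"jaw": 0.0}

```text
t: 22.5
eef_pos: [0.515, -0.1043, 0.1631]
eef_rot: [2.149, 2.291, -0.0]
ft_force: [0.7, -0.0, -3.6]
opening: 0.0381
```

Run:
```python
from h import *
s=r.sense(); print(s["t"],s["eef_pos"],s["ft_force"],s["opening"])
print(rel(np.array([.499,.3015,.12]),tool(np.pi/2)))
P=np.mean([viewer.read_camera("scene")[0].astype(float) for i in range(4)],0).astype(np.uint8)
cv2.imwrite("pics/g4.png",cv2.resize(P[130:240,280:390][:,:,::-1],None,fx=5.4,fy=5.4,interpolation=2))
```

```text
22.5 [ 0.515  -0.1043  0.1631] [ 0.7156 -0.0485 -3.6307] 0.03813256696830434
(array([0.406 , 0.0099, 0.0431]), array([-0.0054,  0.0065, -0.0138]))
```

View pics/g4.png

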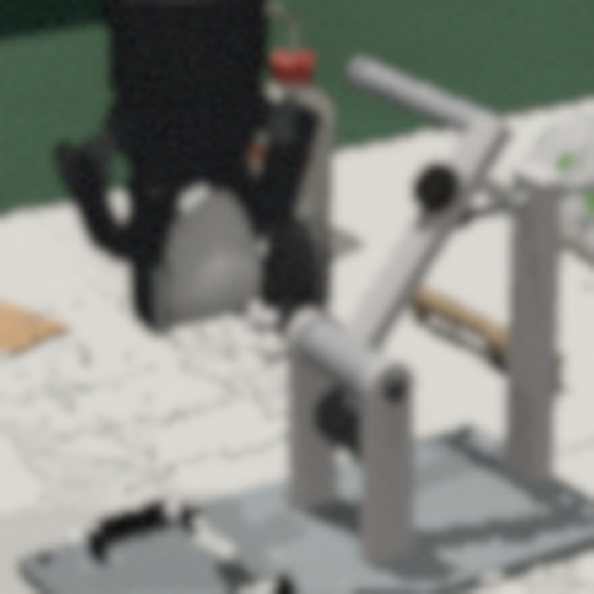

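The iron is held upright (210,255), the nest is empty and the arm is still open. Carrying it to above the pad.

Request:
jog_arm:
  rows:
    - {"dr": [0,0,0],"translation": [0.015,0,0],"jaw": 0.0}
    - {"dr": [0,0,0],"translation": [0.045,0.001,0],"jaw": 0.0}
    - {"dr": [0,0,0],"translation": [0.085,0.002,0],"jaw": 0.0}
    - {"dr": [0,0,0],"translation": [0.125,0.003,0],"jaw": 0.0}
    - {"dr": [0,0,0],"translation": [0.17,0.004,0],"jaw": 0.0}
    - {"dr": [0,0,0],"translation": [0.215,0.005,0],"jaw": 0.0}
    - {"dr": [0,0,0],"translation": [0.26,0.006,0],"jaw": 0.0}
    - {"dr": [0,0,0],"translation": [0.3,0.007,0],"jaw": 0.0}
    - {"dr": [0,0,0],"translation": [0.34,0.008,0.005],"jaw": 0.0}
    - {"dr": [0,0,0],"translation": [0.375,0.009,0.015],"jaw": 0.0}
    - {"dr": [0,0,0],"translation": [0.396,0.01,0.03],"jaw": 0.0}
    - {"dr": [0,0,0],"translation": [0.406,0.01,0.043],"jaw": 0.0}

```text
t: 23.9
eef_pos: [0.4982, 0.3035, 0.1189]
eef_rot: [-2.147, -2.293, 0.002]
ft_force: [-0.5, 1.1, -3.0]
opening: 0.038
```

Run:
```python
from h import *
viewer.read_camera("scene")
s=r.sense(); print(s["t"],s["q"],s["eef_pos"],s["ft_force"],s["opening"])
print(rel(np.array([.499,.3015,.022]),tool(np.pi/2)))
for n,b in (("scene",(130,230,210,330)),("top",(170,270,180,280))):
    P=np.mean([viewer.read_camera(n)[0].astype(float) for i in range(4)],0).astype(np.uint8)
    cv2.imwrite("pics/p1%s.png"%n,cv2.resize(P[b[0]:b[1],b[2]:b[3]][:,:,::-1],None,fx=5.8,fy=5.8,interpolation=2))
```

```text
23.95 [0.4846 0.4884 1.5397 0.0002 1.1175 0.4187] [0.4975 0.3033 0.1167] [-0.9255  1.1143 -6.2995] 0.03789570727711131
(array([-0.0018,  0.0017,  0.0947]), array([-0.2145,  0.0843,  0.0994]))
```

View pics/p1scene.png

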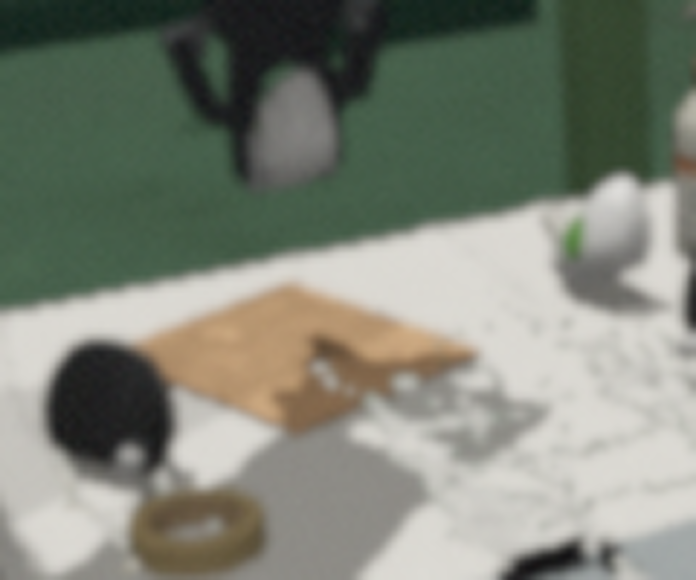

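View pics/p1top.png

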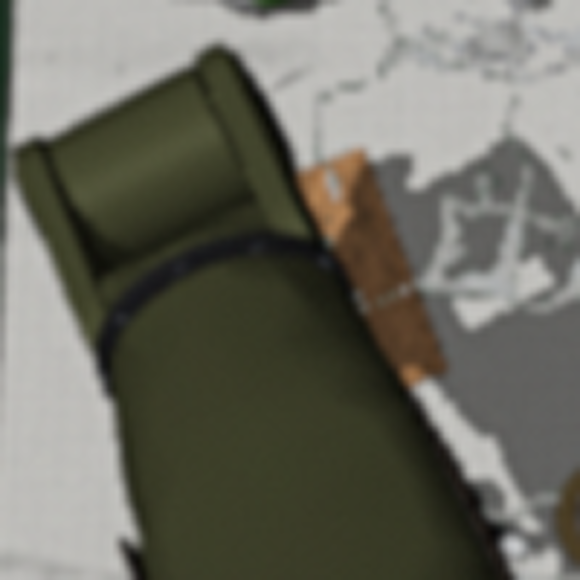

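The iron hangs upright (290,130) above the pad (310,355). Lowering to just above the cork.

Request:
jog_arm:
  rows:
    - {"dr": [0,0,0],"translation": [-0.001,0.001,0.02],"jaw": 0.0}
    - {"dr": [0,0,0],"translation": [-0.001,0.001,0.04],"jaw": 0.0}
    - {"dr": [0,0,0],"translation": [-0.001,0.001,0.06],"jaw": 0.0}
    - {"dr": [0,0,0],"translation": [-0.001,0.001,0.075],"jaw": 0.0}
    - {"dr": [0,0,0],"translation": [-0.001,0.001,0.085],"jaw": 0.0}
    - {"dr": [0,0,0],"translation": [-0.001,0.001,0.09],"jaw": 0.0}
    - {"dr": [0,0,0],"translation": [-0.001,0.001,0.09],"jaw": 0.0}
    - {"dr": [0,0,0],"translation": [-0.001,0.001,0.09],"jaw": 0.0}

```text
t: 25.15
eef_pos: [0.5008, 0.3007, 0.031]
eef_rot: [2.149, 2.291, 0.001]
ft_force: [0.6, 0.1, -2.3]
opening: 0.038
```

```bash
cat > chk2.py <<'E'
from h import *
import sys
F=[];P=[]
for i in range(6): P.append(viewer.read_camera("scene")[0].astype(float)); F.append(r.sense()["ft_force"])
s=r.sense(); print(s["t"],s["eef_pos"],s["opening"],np.mean(F,0),np.std(F,0)/6**.5)
P=np.mean(P,0).astype(np.uint8)
cv2.imwrite("pics/%s.png"%sys.argv[1],cv2.resize(P[130:230,210:310][:,:,::-1],None,fx=5.8,fy=5.8,interpolation=2))
E
python3 chk2.py p2
```

```text
25.45 [0.5006 0.3005 0.0307] 0.03803377907672884 [-0.2225 -0.2297 -2.8184] [0.1448 0.1183 0.1839]
```

View pics/p2.png

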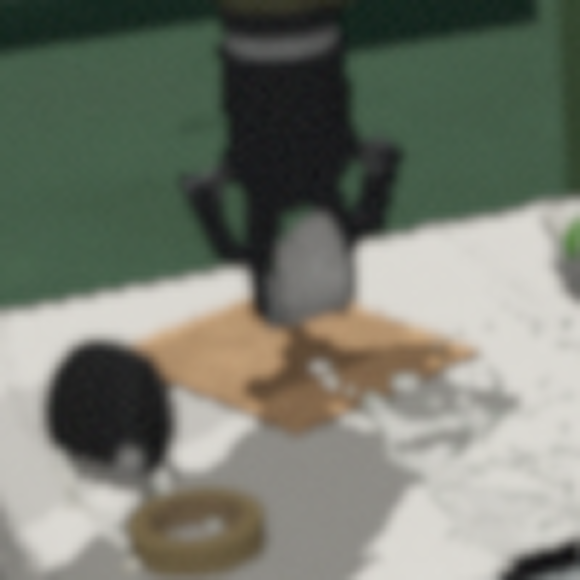

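Request:
jog_arm:
  rows:
    - {"dr": [0,0,0],"translation": [0,0,0.004],"jaw": 0.0}
    - {"dr": [0,0,0],"translation": [0,0,0.008],"jaw": 0.0}
    - {"dr": [0,0,0],"translation": [0,0,0.01],"jaw": 0.0}
    - {"dr": [0,0,0],"translation": [0,0,0.01],"jaw": 0.0}

```text
t: 25.85
eef_pos: [0.5002, 0.3003, 0.0198]
eef_rot: [-2.149, -2.291, 0.002]
ft_force: [0.6, 0.1, -3.1]
opening: 0.0384
```

```bash
python3 chk2.py p3
```

```text
26.15 [0.5005 0.3005 0.0204] 0.03793547827036025 [-0.0483  0.0428 -2.739 ] [0.1225 0.1223 0.2496]
```

Still the full weight (-2.7 N). 1.5 mm more.

Request:
jog_arm:
  rows:
    - {"dr": [0,0,0],"translation": [0,0,0.0008],"jaw": 0.0}
    - {"dr": [0,0,0],"translation": [0,0,0.0015],"jaw": 0.0}
    - {"dr": [0,0,0],"translation": [0,0,0.0015],"jaw": 0.0}

```text
t: 26.45
eef_pos: [0.5004, 0.3004, 0.0187]
eef_rot: [2.15, 2.291, -0.0]
ft_force: [0.6, -1.1, -2.2]
opening: 0.0382
```

```bash
python3 chk2.py p4
```

```text
26.75 [0.5005 0.3005 0.0189] 0.03815444974474605 [-0.2414 -0.0218 -2.652 ] [0.2094 0.1133 0.1786]
```

Request:
jog_arm:
  rows:
    - {"dr": [0,0,0],"translation": [0,0,0.0005],"jaw": 0.0}
    - {"dr": [0,0,0],"translation": [0,0,0.001],"jaw": 0.0}
    - {"dr": [0,0,0],"translation": [0,0,0.001],"jaw": 0.0}

```text
t: 27.05
eef_pos: [0.5006, 0.3005, 0.0184]
eef_rot: [2.149, 2.291, 0.0]
ft_force: [-2.6, -2.1, 4.4]
opening: 0.0379
```

```bash
python3 chk2.py p5
```

```text
27.35 [0.5006 0.3005 0.0183] 0.03802440925791363 [-2.415  -2.5989  5.8634] [0.1891 0.1509 0.2752]
```

View pics/p5.png

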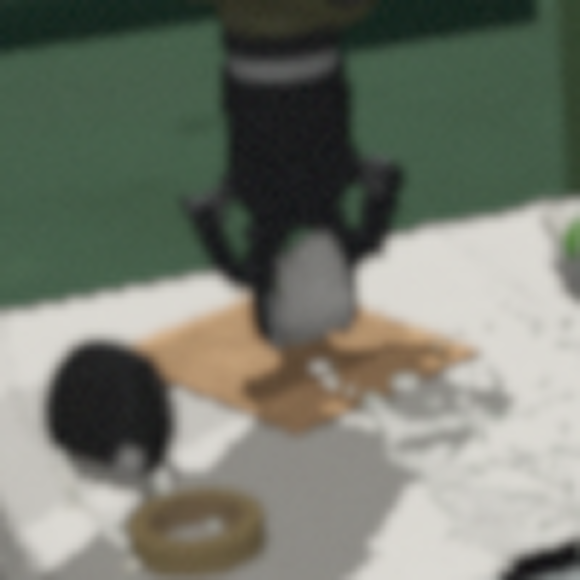

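Contact: the force turned to +5.9 N at z = 0.0183, about 9 N on the cork. Opening gently and then checking.

Request:
jog_arm:
  rows:
    - {"dr": [0,0,0],"translation": [0,0,-0.0003],"jaw": 0.038}
    - {"dr": [0,0,0],"translation": [0,0,-0.0003],"jaw": 0.04}
    - {"dr": [0,0,0],"translation": [0,0,-0.0003],"jaw": 0.043}
    - {"dr": [0,0,0],"translation": [0,0,-0.0003],"jaw": 0.047}
    - {"dr": [0,0,0],"translation": [0,0,-0.0003],"jaw": 0.052}
    - {"dr": [0,0,0],"translation": [0,0,-0.0003],"jaw": 0.06}
    - {"dr": [0,0,0],"translation": [0,0,-0.0003],"jaw": 0.06}
    - {"dr": [0,0,0],"translation": [0,0,-0.0003],"jaw": 0.06}

```text
t: 28.15
eef_pos: [0.5004, 0.3005, 0.0181]
eef_rot: [2.149, 2.291, -0.0]
ft_force: [0.6, -0.4, 0.3]
opening: 0.0601
```

```bash
python3 chk2.py p6
```

```text
28.45 [0.5004 0.3005 0.0181] 0.0600097935899779 [ 0.5224  0.159  -0.1141] [0.186  0.1968 0.2489]
```

View pics/p6.png

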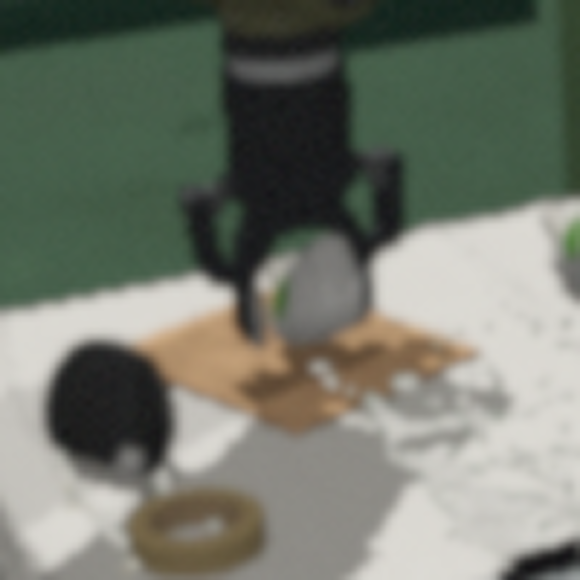

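The iron stands free, its visible outline shifted a few pixels towards the far finger (365,290). Rising straight up in small steps and then checking how upright it stands.

Request:
jog_arm:
  rows:
    - {"dr": [0,0,0],"translation": [0,0,-0.005],"jaw": 0.065}
    - {"dr": [0,0,0],"translation": [0,0,-0.015],"jaw": 0.07}
    - {"dr": [0,0,0],"translation": [0,0,-0.03],"jaw": 0.07}
    - {"dr": [0,0,0],"translation": [0,0,-0.05],"jaw": 0.07}
    - {"dr": [0,0,0],"translation": [0,0,-0.08],"jaw": 0.07}
    - {"dr": [0,0,0],"translation": [0,0,-0.12],"jaw": 0.07}
    - {"dr": [0,0,0],"translation": [0,0,-0.16],"jaw": 0.07}
    - {"dr": [0,0,0],"translation": [0,0,-0.2],"jaw": 0.07}
    - {"dr": [0,0,0],"translation": [0.0,0,-0.2],"jaw": 0.07}
    - {"dr": [0,0,0],"translation": [-0.05,-0.05,-0.2],"jaw": 0.07}
    - {"dr": [0,0,0],"translation": [-0.1,-0.09,-0.2],"jaw": 0.07}
    - {"dr": [0,0,0],"translation": [-0.14,-0.12,-0.2],"jaw": 0.07}

```text
t: 29.65
eef_pos: [0.4075, 0.1805, 0.2182]
eef_rot: [2.148, 2.292, -0.0]
ft_force: [1.4, -0.3, 0.5]
opening: 0.0702
```

Request:
jog_arm:
  rows:
    - {"dr": [0,0,0],"translation": [-0.05,0,0],"jaw": 0.07}
    - {"dr": [0,0,0],"translation": [-0.1,0,0],"jaw": 0.07}
    - {"dr": [0,0,0],"translation": [-0.13,0,-0.03],"jaw": 0.07}
    - {"dr": [0,0,0],"translation": [-0.13,0,-0.03],"jaw": 0.07}

```text
t: 30.05
eef_pos: [0.4183, 0.0492, 0.2517]
eef_rot: [2.151, 2.284, 0.005]
ft_force: [-0.1, 0.4, -1.4]
opening: 0.0703
```

Run:
```python
from h import *
print(r.sense()["t"],r.sense()["eef_pos"])
for n,b in (("scene",(130,230,210,310)),("top",(170,270,180,280))):
    P=[];D=[]
    for i in range(4):
        p,d=viewer.read_camera(n);P.append(p.astype(float));D.append(d)
    np.save("e_%s.npy"%n,np.median(D,0)); P=np.mean(P,0).astype(np.uint8); cv2.imwrite("pics/fin_%s.png"%n,P[:,:,::-1])
    cv2.imwrite("pics/f1%s.png"%n,cv2.resize(P[b[0]:b[1],b[2]:b[3]][:,:,::-1],None,fx=5.8,fy=5.8,interpolation=2))
padc=np.array([.498,.315,0]); py=.3646
px=np.array([np.cos(py),np.sin(py),0]);pyv=np.array([-px[1],px[0],0])
for n in ("top","scene"):
    d=np.load("e_%s.npy"%n); K,R,t=cal(n); v,u=np.mgrid[:400,:640]
    pc=np.stack([(u-K[0,2])/K[0,0]*d,(v-K[1,2])/K[1,1]*d,d],-1).reshape(-1,3)
    W=(pc-t)@R-padc; F=np.c_[W@fx,W@fy,W[:,2]]
    m=(d.ravel()>0)&(np.hypot(F[:,0],F[:,1])<.085)
    A=F[m&(F[:,2]>.015)&(F[:,2]<.12)]; print(n,len(A),np.percentile(A,[1,99],axis=0))
    for z0 in np.arange(.02,.09,.01):
        B=A[(A[:,2]>z0)&(A[:,2]<z0+.01)]
        if len(B)>3: print(" z%.2f n%d x[%.3f %.3f] y[%.3f %.3f]"%(z0,len(B),B[:,0].min(),B[:,0].max(),B[:,1].min(),B[:,1].max()))
```

```text
30.05 [0.4183 0.0492 0.2517]
top 311 [[-0.0112 -0.0489  0.0327]
 [ 0.03    0.0514  0.0864]]
 z0.03 n37 x[-0.011 0.024] y[-0.011 0.054]
 z0.04 n54 x[-0.012 0.025] y[-0.033 0.052]
 z0.05 n58 x[-0.011 0.028] y[-0.050 0.013]
 z0.06 n63 x[-0.007 0.028] y[-0.048 0.004]
 z0.07 n63 x[0.001 0.031] y[-0.043 -0.002]
 z0.08 n36 x[0.010 0.031] y[-0.034 -0.011]
scene 242 [[-0.014  -0.0509  0.018 ]
 [ 0.0269  0.044   0.0824]]
 z0.02 n18 x[-0.014 0.021] y[-0.037 0.005]
 z0.03 n28 x[-0.014 0.022] y[-0.047 0.039]
 z0.04 n53 x[-0.014 0.026] y[-0.052 0.047]
 z0.05 n46 x[-0.012 0.027] y[-0.051 -0.008]
 z0.06 n42 x[-0.009 0.026] y[-0.049 -0.010]
 z0.07 n38 x[-0.000 0.028] y[-0.044 -0.012]
 z0.08 n12 x[0.009 0.027] y[-0.033 -0.018]
```

View pics/f1scene.png

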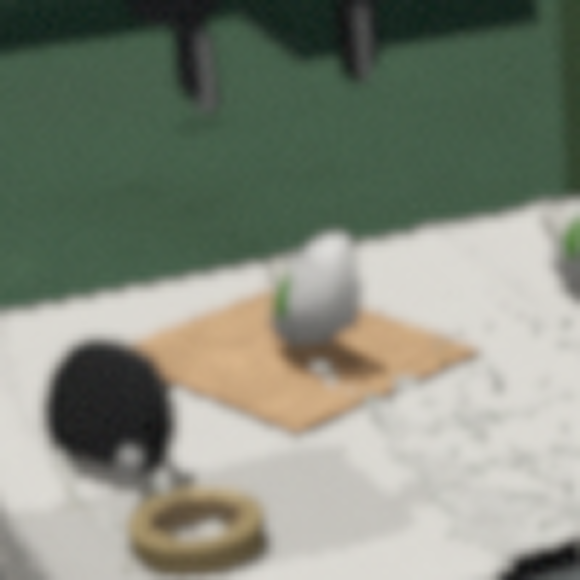

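View pics/f1top.png

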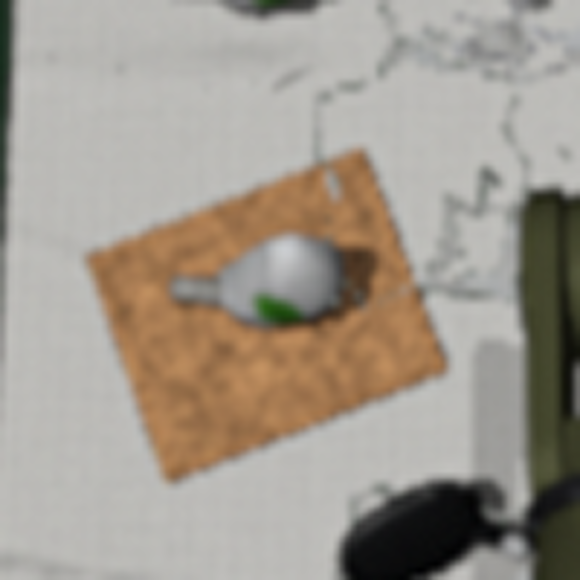

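View pics/fin_scene.png

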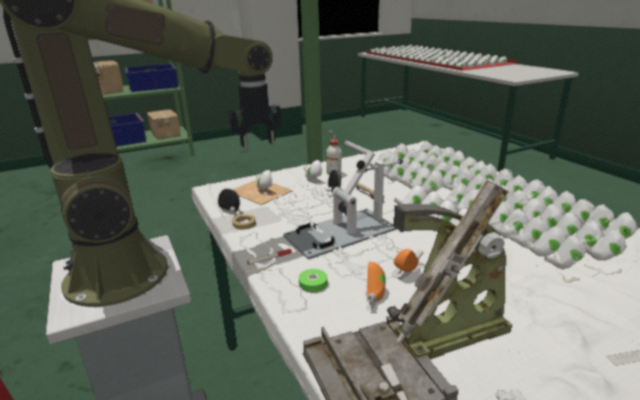

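The iron stands on the pad, at (265,182) in the scene view and about (265,285) in the top crop. Its x-spans at each height match those in the nest, so its tilt is within about 0.05 rad, and its centre is about 8 mm from the pad's centre. The arm is open on its screw, the gripper is clear, and the bystanders look to be in place. Before handing in, a quick comparison of the bystander areas with the first picture.

Run:
```python
from h import *
a=cv2.imread("pics/scene0.png",0).astype(float);b=cv2.imread("pics/fin_scene.png",0).astype(float)
for n,(x0,y0,x1,y1) in dict(hyb_a=(215,183,243,213),tape=(228,210,260,230),iron_b=(303,158,325,182),hyb_b=(325,168,341,190),marker=(245,245,295,268)).items():
    A=a[y0:y1,x0:x1];B=b[y0:y1,x0:x1]
    print(n,np.abs(A-B).mean(),cv2.phaseCorrelate(A,B)[0])
s=r.sense(); print(s["t"],s["ft_force"])
r.sign_off()
```

```text
hyb_a 10.964285714285714 (-0.42021410001590276, 0.010373030970997732)
tape 13.121875 (-0.012159121811734508, 0.08303010667104971)
iron_b 1.0568181818181819 (-0.002610688019288432, -0.0324320788792587)
hyb_b 1.7017045454545454 (0.010776517667527408, 0.06231652447381286)
marker 42.877391304347825 (-0.4733380450634286, 0.49743411037500707)
30.45 [-0.0957 -0.066   0.7749]
the job is handed in; nothing more can be done
```

The arm is resting open on its stop screw, the iron head is standing on the cork pad, and the job was handed in at 30.45 s. No verdict was reported.

- **Arm:** I raised it with the handle held loosely between the fingers and lowered it in small steps. At about 2.24 rad the load on the finger dropped from about 1 N to zero. Moving the fingers 3 mm further did not move the arm, so it was resting on the screw. I let go, and it was still open in the last picture.
- **Iron head:** I gripped it across the blade at 38.4 mm, against 38 mm in the description. It touched the cork with about 9 N, and I then released it.
- **Placement:** Depth from both cameras puts its centre about 8 mm from the pad's centre. Its tilt is at most about 0.05 rad, judged against its shape in the nest. The two cameras disagree by about 5 mm on where the pad is, which is well inside the 50 mm allowed.
- **Bystanders:** Comparing the first and last pictures, all five shifted by no more than about 0.7 pixel. The marker's comparison is weak because it had fallen in the arm's shadow.
- **At the end:** The gripper was clear of everything, with the force reading at noise level.

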